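# Hang the keyhole modules and lock the rack

## Robot

A 6-joint arm with a two-finger parallel gripper is mounted at the origin on the work surface. World frame = base frame: x ahead of the robot, y to its left, z up, the work surface at z = 0. Lengths are in m, angles in rad, forces in N, time in s.
With the tool pointing down it reaches from about 0.3 to 0.775 m from the base axis. Payload 14.6 kg.
Tool frame: the origin (TCP) lies at the very end of the fingers, on their centre line; the grasp point (between the pads) lies 19 mm behind it (ctrl.hold_point_z is the z of the grasp point in the tool frame, in m); z points along the fingers, y is the direction in which the jaws open and shut (so a half turn about z gives the same grasp; the last joint's range is limited). The gripper opens to 94 mm and grips with 3 to 60 N. Pads are 16 mm wide; open, the fingers measure 119 mm over their backs; the gripper's body (75 mm by 177 mm) begins 78 mm behind the grasp point.
Start: joints at [-1.261, 0.3, 1.521, -0, 1.321, -0.067], TCP at [0.202, -0.511, 0.205] pointing down, gripper open.
Joint ranges: [-3.03, 3.03], [-0.79, 2.21], [0.23, 2.52], [-1.04, 4.18], [0, 3.07], [-2.55, 2.55]. Speed limits (rad/s): [2.22, 2.22, 2.57, 3.14, 3.14, 3.14].

## Interface

Orientations are given as [roll, pitch, yaw] about the fixed x, y, z axes, in that order (R = Rz(yaw) Ry(pitch) Rx(roll)).
In Python, from station import ctrl, cams, hand_in gives the robot as it stands.
- The arm moves only by the tool servo_tool, never from a script. Its argument "rows" is a list of rows, each a list of 7 numbers: the shift along the world's x, y, z in m, then the turn, a rotation vector about the world's x, y, z in rad, then the gripper command: -1 is shut, 1 is fully open, values between are in proportion. A call has exactly 8 rows; each row is the pose to reach, as a shift and turn from the pose measured when the call began; what a row does not reach only later rows make up. A row lasts 1/12 s, in which the tool goes at most 41.7 mm and 7.16 degrees, less where a joint would pass 70% of its speed; a pose out of reach is approached as far as the arm can. A call with a gripper value outside its range is refused whole. The fingers move at their own pace and stop on an object; "newtons" is the grip in N (left out, the last holds). Time passes only in rows, so rows that repeat a pose let the fingers close, or fill a call up. It gives the time, the measured TCP pose, the force and the opening at its end, in the units of the state.
- ctrl.get_obs(): the state, without advancing time (a new reading comes with each control period).
- cams.camera(name): name is "side" or "top"; returns a dict with "image" (400x640x3 uint8, red, green, blue), "depth" (400x640 float32, m along the optical axis (not along the pixel's ray), 0 where there is no reading), "fx", "fy", "cx", "cy" (pixels), "rvec" (rotation vector, rad) and "tvec" (3), from world to camera coordinates, as OpenCV has them. Camera axes: x right, y down, z forward; pixel columns grow to the right and rows downward; lengths in m; the calibration is good to about 2 mm. A picture is of the moment at which its call begins.
- hand_in(): hands the job in, once; it reports no verdict.
Trained networks look in a picture, given as the dict that the camera call returned (one of the last four; its "shot" number tells which), for a name from the list of things; names that differ only in an ending like _2 or _b are one class to them, and where a whole thing is asked for, a point or a joint stands for the part that bears it (a point fixed in the world has none). Each returns a list of dicts, best first, with "p" (0 to 1); they miss things now and then, are a little off and sometimes report something else, mostly with a low value. They report only what shows in the picture. A call takes as long as a camera call.
- cams.spot_in(picture, name): "box" ([left, top, right, bottom] as shares, 0 to 1, of the picture: columns of its width, rows of its height, round what is visible of it).
- cams.place_of(picture, name): "at" ([column, row] as shares, 0 to 1, of the picture: columns of its width, rows of its height: a listed point, or the origin of a listed thing).
The state is a dict: "time_s": time; "qpos": joint angles; "joint_vel": joint speeds; "tau": joint torques, N m; "ee_pos": TCP position; "eef_rot": TCP orientation; "force": force on the tool from outside, world axes, zero at the start; "moment": the same for the moment, N m; "grip_width": finger opening in m.
Only numpy, scipy, OpenCV 4.12 (cv2) and the standard library are available. Lean on these libraries where they do the work, as an engineer would, in place of code of your own. Each camera call takes 0.05 s, during which the arm holds its last target.

## Task

Swing the rack's locking bar up and over until it rests open on its own behind the panel. Then hang every module that stands on the bench on a screw of its own (any screw), with the screw head through the keyhole and the module slid down so that the screw sits at the top of the narrow slot, and finally swing the bar back over to the front and press it down until it snaps fully shut. Leave the reel, the screwdriver and the pliers where they are.

Things in the scene. Friction and masses are not known exactly. Their poses are not given: they have to be found in the camera images.
- module1: module to hang, or None if absent: black block 80 (x) x 46 (y) x 40 mm high; at its +x end an upright aluminium plate 4 mm thick, 46 wide, 110 mm high, topped by a black grip 10 mm thick (x), 36 wide (y), 108 to 140 mm up. Origin: centre of the underside, z up, x towards the plate (plate and grip centred at x = 40 mm). Stands by itself. 0.2 to 0.32 kg, centre of mass about 30 mm in front (-x) of the plate
- module1_seat (a point): point in module1's keyhole, (40, 0, 88) mm in the module frame, mid-thickness of the plate: the screw's axis goes here when seated. Keyhole: eight-sided hole 21 mm across centred 72 mm above the underside (16 mm below this point), with a 9 mm wide slot leading up from it to a closed end at 91 mm. Axes as the module
- module1_grip (a point): point in the upper half of module1's grip, (40, 0, 128) mm in the module frame; pinch here from above, across the 10 mm thickness (along module x), and firmly. Axes as the module
- module2: module to hang, or None if absent: black block 80 (x) x 46 (y) x 40 mm high; at its +x end an upright aluminium plate 4 mm thick, 46 wide, 110 mm high, topped by a black grip 10 mm thick (x), 36 wide (y), 108 to 140 mm up. Origin: centre of the underside, z up, x towards the plate (plate and grip centred at x = 40 mm). Stands by itself. 0.2 to 0.32 kg, centre of mass about 30 mm in front (-x) of the plate
- module2_seat (a point): point in module2's keyhole, (40, 0, 88) mm in the module frame, mid-thickness of the plate: the screw's axis goes here when seated. Keyhole: eight-sided hole 21 mm across centred 72 mm above the underside (16 mm below this point), with a 9 mm wide slot leading up from it to a closed end at 91 mm. Axes as the module
- module2_grip (a point): point in the upper half of module2's grip, (40, 0, 128) mm in the module frame; pinch here from above, across the 10 mm thickness (along module x), and firmly. Axes as the module
- module3: module to hang, or None if absent: black block 80 (x) x 46 (y) x 40 mm high; at its +x end an upright aluminium plate 4 mm thick, 46 wide, 110 mm high, topped by a black grip 10 mm thick (x), 36 wide (y), 108 to 140 mm up. Origin: centre of the underside, z up, x towards the plate (plate and grip centred at x = 40 mm). Stands by itself. 0.2 to 0.32 kg, centre of mass about 30 mm in front (-x) of the plate
- module3_seat (a point): point in module3's keyhole, (40, 0, 88) mm in the module frame, mid-thickness of the plate: the screw's axis goes here when seated. Keyhole: eight-sided hole 21 mm across centred 72 mm above the underside (16 mm below this point), with a 9 mm wide slot leading up from it to a closed end at 91 mm. Axes as the module
- module3_grip (a point): point in the upper half of module3's grip, (40, 0, 128) mm in the module frame; pinch here from above, across the 10 mm thickness (along module x), and firmly. Axes as the module
- module4: module to hang, or None if absent: black block 80 (x) x 46 (y) x 40 mm high; at its +x end an upright aluminium plate 4 mm thick, 46 wide, 110 mm high, topped by a black grip 10 mm thick (x), 36 wide (y), 108 to 140 mm up. Origin: centre of the underside, z up, x towards the plate (plate and grip centred at x = 40 mm). Stands by itself. 0.2 to 0.32 kg, centre of mass about 30 mm in front (-x) of the plate
- module4_seat (a point): point in module4's keyhole, (40, 0, 88) mm in the module frame, mid-thickness of the plate: the screw's axis goes here when seated. Keyhole: eight-sided hole 21 mm across centred 72 mm above the underside (16 mm below this point), with a 9 mm wide slot leading up from it to a closed end at 91 mm. Axes as the module
- module4_grip (a point): point in the upper half of module4's grip, (40, 0, 128) mm in the module frame; pinch here from above, across the 10 mm thickness (along module x), and firmly. Axes as the module
- rack: fixed rack: grey base 150 x 310 x 12 mm (x -95 to 55 mm), upright aluminium panel 270 wide, 8 thick, top edge 127 mm above the bench. Origin on the bench under the middle of the panel's front face (plane x = 0, facing -x), y along the panel, z up. Four screws in the front face. A hung module has its plate at the panel, block in front, axes parallel to the rack's, underside 29 mm above the bench
- screw1 (a point): screw 1, at rack y = -96 mm, 117 mm above the bench, 3.5 mm in front of the panel: the point on the shank axis halfway between panel and head. Shank 6 mm thick with 7 mm free between panel and head; head 14 mm across, 4 mm thick. Axes as the rack: the screw points to -x
- screw2 (a point): screw 2, at rack y = -32 mm, 117 mm above the bench, 3.5 mm in front of the panel: the point on the shank axis halfway between panel and head. Shank 6 mm thick with 7 mm free between panel and head; head 14 mm across, 4 mm thick. Axes as the rack: the screw points to -x
- screw3 (a point): screw 3, at rack y = 32 mm, 117 mm above the bench, 3.5 mm in front of the panel: the point on the shank axis halfway between panel and head. Shank 6 mm thick with 7 mm free between panel and head; head 14 mm across, 4 mm thick. Axes as the rack: the screw points to -x
- screw4 (a point): screw 4, at rack y = 96 mm, 117 mm above the bench, 3.5 mm in front of the panel: the point on the shank axis halfway between panel and head. Shank 6 mm thick with 7 mm free between panel and head; head 14 mm across, 4 mm thick. Axes as the rack: the screw points to -x
- bar (a joint): angle (rad) of the locking bar. 0: shut, cross bar 73 mm in front of the panel and 84 mm above the bench, over the hung blocks. Grows as it swings up over the panel; balance at 1.86; beyond it the bar falls back slowly (damped) to its stop at 3.14 behind the panel. Below 1.86 it falls forward and rests on two sprung ball catches at about 0.25; press down there, 4 to 10 N at the handle, to snap it to 0
- bar_handle (a point): grip point of the bar's handle, a black tab 22 mm wide (along the hinge line), 14 mm thick, 80 to 130 mm from the hinge line, at the middle of the cross bar; the point is 116 mm from the hinge line. At angle q the tab points forward (rack -x), q - 0.29 rad above level. Pinched from above across its 22 mm, it can turn between the fingers while the bar swings
- bar_hinge (a point): middle of the bar's hinge line, which runs along rack y, 107 mm above the bench, 4 mm behind the panel's front face. The bar is a steel U of 0.16 kg: two 8 mm arms 80 mm long at rack y = -150 and 150 mm, and a 10 mm round cross bar. Catch posts beside the arms stand at y = -171 and 171 mm, 44 mm in front of the panel, 110 mm high
- reel: bystander: a metal reel, 60 mm across, 40 mm high, origin under its centre
- driver: bystander: a screwdriver 170 mm long lying on the bench
- pliers: bystander: a pair of pliers, about 150 mm long, lying on the bench

How it is judged:
By the outcome, as a careful person would: the job done as asked, in the order asked, and still so for the second after the job is handed in, with the robot touching nothing.
Of module1, module2, module3, module4 only 2 to 4 are there at a start; the rules pass over those that are not, and their reading is None.
At some moment in a run one of module1, module2, module3, module4 may be knocked a few centimetres aside while the robot is not near it.
It also fails if it takes over 210 s, if anything falls off the work surface, if the arm or the gripper's body presses on something with over 40 N, if the wrist force passes 120 N, or if a joint passes its speed limit or range.

## Working session

There is one attempt and no reset: what is moved stays moved. The work goes in short steps, Python scripts to look and compute and a tool call to move; the robot and the scene stay as the last step left them, time stands still between calls to the robot, and variables do not carry over. Pictures are saved under pics/ and viewed, and the job is handed in when it is done.

Besides the shell and the picture viewer there is one more tool, called after "Emit:" as name([rows], argument=value, ...), one row to a line, values as JSON. servo_tool: Moves the arm, as the interface text tells. Its arguments: {"type":"object","properties":{"rows":{"type":"array"},"newtons":{"type":"number"}},"required":["rows"]}

```bash
ls; mkdir -p pics
cat > h.py <<'E'
import numpy as np, cv2
from station import ctrl, cams, hand_in
def shot(name, fn=None):
    p=cams.camera(name)
    if fn: cv2.imwrite('pics/'+fn, p['image'][:,:,::-1])
    return p
def RT(p):
    return cv2.Rodrigues(np.array(p['rvec'],float))[0], np.array(p['tvec'],float).ravel()
def ray(p,uv):
    R,t=RT(p); d=R.T@np.array([(uv[0]-p['cx'])/p['fx'],(uv[1]-p['cy'])/p['fy'],1.]); return -R.T@t, d
def onz(p,uv,z):
    o,d=ray(p,uv); return o+d*(z-o[2])/d[2]
def cloud(p):
    R,t=RT(p); z=p['depth']; v,u=np.mgrid[0:z.shape[0],0:z.shape[1]]
    c=np.stack([(u-p['cx'])/p['fx']*z,(v-p['cy'])/p['fy']*z,z],-1)
    w=(c-t)@R; w[z==0]=np.nan; return w
def proj(p,X):
    r=cv2.projectPoints(np.array(X,float).reshape(-1,3),np.array(p['rvec'],float),np.array(p['tvec'],float),np.array([[p['fx'],0,p['cx']],[0,p['fy'],p['cy']],[0,0,1.]]),None)[0]
    return r.reshape(-1,2)
E
python3 - <<'E'
from h import *
for n in ['top','side']:
    p=shot(n,n+'0.png'); R,t=RT(p)
    print(n,p['fx'],p['cx'],p['cy'],'campos',-R.T@t,'fwd',R[2])
    W=cloud(p)
    for nm in ['module1','module1_seat','module1_grip','rack','screw1','screw2','screw3','screw4','bar_handle','bar_hinge','reel','driver','pliers']:
        r=cams.place_of(p,nm)
        for d in r[:6]:
            u,v=d['at'][0]*640,d['at'][1]*400
            print(nm,round(d['p'],2),round(u,1),round(v,1), W[min(int(v),399),min(int(u),639)].round(3))
print(ctrl.get_obs())
E
```

```text
pics
top 496.0274927923208 327.5261195462006 193.75728489514086 campos [ 0.43298311 -0.06618811  1.47704437] fwd [ 0.09675127 -0.00182361 -0.99530692]
module1 0.93 332.3 167.7 [ 0.651 -0.084  0.041]
module1 0.88 325.5 219.5 [ 0.499 -0.06   0.047]
module1 0.58 398.6 185.5 [ 0.593 -0.275  0.04 ]
module1_seat 0.89 385.2 180.0 [ 0.607 -0.235  0.057]
module1_seat 0.49 241.5 222.6 [0.498 0.188 0.015]
module1_seat 0.36 365.8 137.7 [ 0.741 -0.185  0.023]
module1_grip 0.84 388.5 178.3 [ 0.601 -0.233  0.145]
rack 0.93 241.9 221.6 [0.501 0.189 0.006]
screw1 0.89 243.5 223.6 [0.49  0.164 0.122]
screw1 0.87 203.3 201.2 [0.553 0.273 0.122]
screw1 0.8 260.8 236.5 [0.455 0.128 0.045]
screw1 0.74 224.1 212.4 [0.521 0.215 0.125]
screw2 0.89 243.5 223.6 [0.49  0.164 0.122]
screw2 0.87 203.3 201.2 [0.553 0.273 0.122]
screw2 0.8 260.8 236.5 [0.455 0.128 0.045]
screw2 0.74 224.1 212.4 [0.521 0.215 0.125]
screw3 0.89 243.5 223.6 [0.49  0.164 0.122]
screw3 0.87 203.3 201.2 [0.553 0.273 0.122]
screw3 0.8 260.8 236.5 [0.455 0.128 0.045]
screw3 0.74 224.1 212.4 [0.521 0.215 0.125]
screw4 0.89 243.5 223.6 [0.49
[... 2037 characters left out ...]
01 ]
pliers 0.58 243.2 240.5 [0.753 0.09  0.039]
{'time_s': 1.4, 'qpos': array([-1.26060256e+00,  2.99889279e-01,  1.52099585e+00,  1.90474892e-06,
        1.32069939e+00, -6.66218140e-02]), 'joint_vel': array([-0.00193485, -0.00112232, -0.00038847, -0.00011147,  0.00038058,
       -0.00122599]), 'tau': array([ 1.40368633e-03, -5.31663394e+01, -3.52914047e+01,  7.08951219e-02,
        2.12925836e-02, -4.67562722e-05]), 'ee_pos': array([ 0.20236297, -0.51141058,  0.20545322]), 'eef_rot': array([ 3.14158441e+00, -1.29977432e-06,  3.76815111e-01]), 'force': array([-0.00355216,  0.69565688,  0.04805363]), 'moment': array([-0.02481722,  0.00667119,  0.00272857]), 'grip_width': 0.0943297858583341}
```

View pics/top0.png

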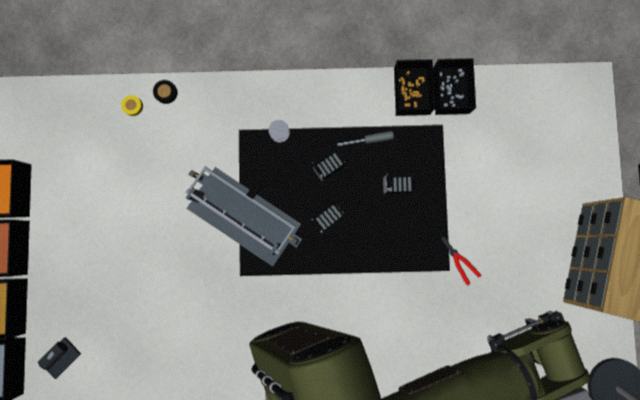

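View pics/side0.png

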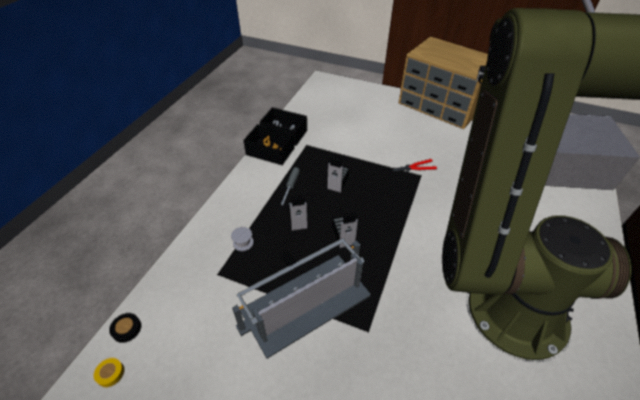

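Run:
```python
from h import *
a=cv2.imread('pics/top0.png'); c=a[115:285,180:310]
cv2.imwrite('pics/c1.png',cv2.resize(c,None,fx=4.4,fy=3.5*1,interpolation=cv2.INTER_CUBIC))
c=a[140:240,305:420]; cv2.imwrite('pics/c2.png',cv2.resize(c,None,fx=6,fy=6,interpolation=cv2.INTER_CUBIC))
a=cv2.imread('pics/side0.png'); c=a[150:360,220:400]
cv2.imwrite('pics/c3.png',cv2.resize(c,None,fx=2.8,fy=2.8,interpolation=cv2.INTER_CUBIC))
```

```text
(no output)
```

View pics/c1.png

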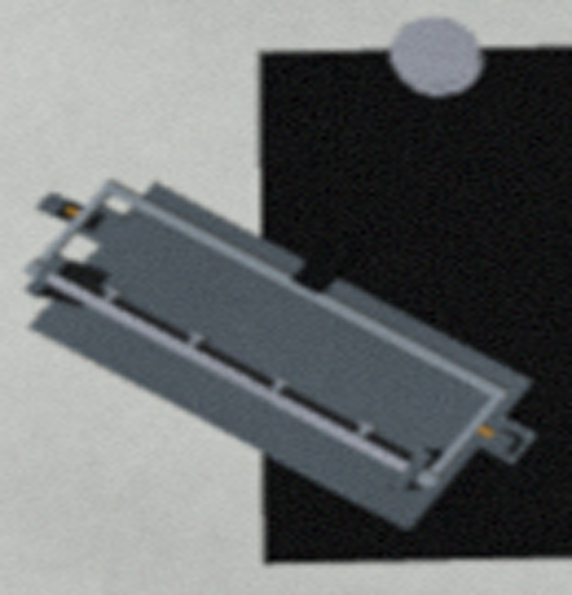

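View pics/c2.png

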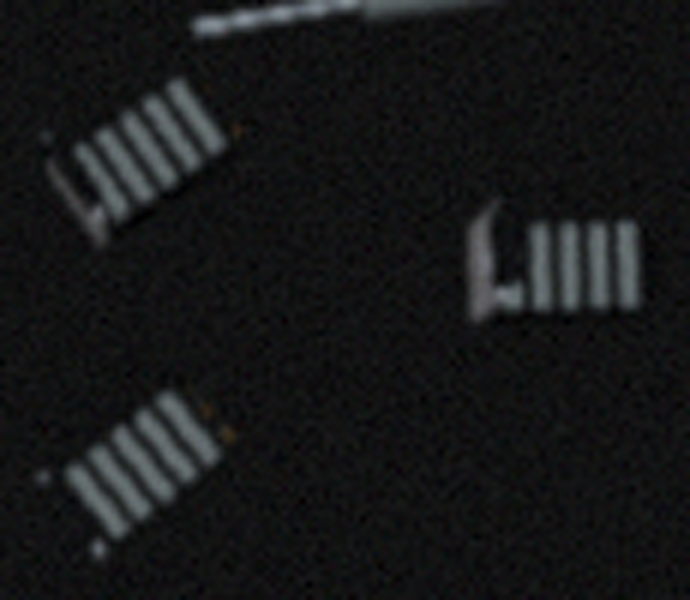

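View pics/c3.png

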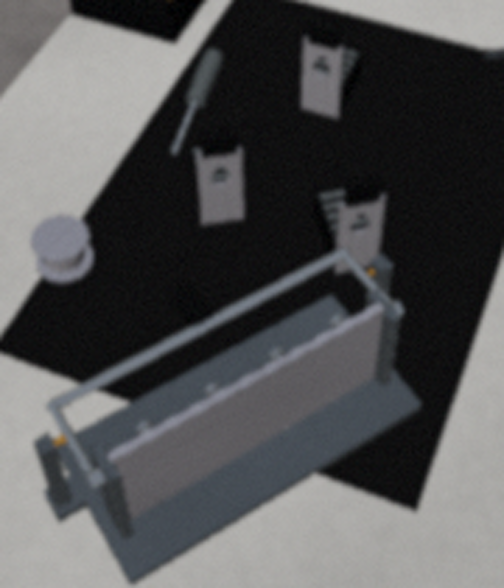

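```bash
cat > fit.py <<'E'
from h import *
from scipy.optimize import least_squares
MB=[((-40,-23,0),(40,23,40)),((38,-23,0),(42,23,110)),((35,-18,108),(45,18,140))]
RB=[((-95,-155,0),(55,155,12)),((0,-135,0),(8,135,127))]
def sdf(P,boxes):
    ds=[]
    for a,b in boxes:
        a=np.array(a)/1000;b=np.array(b)/1000
        q=np.abs(P-(a+b)/2)-(b-a)/2
        ds.append(np.linalg.norm(np.maximum(q,0),axis=1)+np.minimum(q.max(1),0))
    return np.min(ds,axis=0)
def loc(P,x):
    c,s=np.cos(x[2]),np.sin(x[2]); d=P[:,:2]-x[:2]
    return np.c_[c*d[:,0]+s*d[:,1],-s*d[:,0]+c*d[:,1],P[:,2]]
def fit(P,boxes,x0,rad,it=4,zmin=0.006,ctr=(0,0),zoff=0):
    x=np.array(x0,float)
    for k in range(it):
        L=loc(P,x); 
        m=(sdf(L,boxes)<rad*(1 if k==0 else 0.5))&(P[:,2]>zmin)
        Q=P[m]
        r=least_squares(lambda y:sdf(loc(Q,y),boxes),x,loss='soft_l1',f_scale=0.002,x_scale=[.01,.01,.1])
        x=r.x
    return x,np.abs(sdf(loc(Q,x),boxes)).mean(),len(Q)
def pts(*names):
    out=[]
    for n in names:
        W=cloud(cams.camera(n)).reshape(-1,3); out.append(W[np.isfinite(W[:,0])])
    return out
E
python3 - <<'E'
from fit import *
T,S=pts('top','side')
for nm,x0 in [('A',(.50,-.06,2.2)),('B',(.65,-.09,2.1)),('C',(.60,-.27,1.57))]:
    for l,P in [('top',T),('side',S),('both',np.r_[T,S])]:
        print(nm,l,fit(P,MB,x0,.03))
for l,P in [('top',T),('side',S),('both',np.r_[T,S])]:
    print('rack',l,fit(P,RB,(.50,.2,2.5),.04,it=8))
E
```

```text
A top (array([ 0.50553813, -0.06908101,  2.24409971]), np.float64(0.0023123565017808515), 493)
A side (array([ 0.50525352, -0.06667152,  2.21206922]), np.float64(0.0009351099029994665), 606)
A both (array([ 0.50512053, -0.06682104,  2.21455186]), np.float64(0.0015649984665607917), 1099)
B top (array([ 0.65874396, -0.07460499,  2.14412617]), np.float64(0.002055501958039901), 512)
B side (array([ 0.65890199, -0.0730345 ,  2.14692195]), np.float64(0.0009842705344832623), 527)
B both (array([ 0.65857576, -0.07340412,  2.14659164]), np.float64(0.0015537966560777595), 1039)
C top (array([ 0.59757311, -0.27709344,  1.57233458]), np.float64(0.0019898770454123815), 531)
C side (array([ 0.59812094, -0.27564676,  1.57004954]), np.float64(0.0011061973872511079), 534)
C both (array([ 0.5979463 , -0.27614698,  1.5685922 ]), np.float64(0.0016079443667692851), 1065)
rack top (array([0.50055148, 0.19209251, 2.53474829]), np.float64(0.0028093683962196318), 4713)
rack side (array([0.5040772 , 0.19931276, 2.53388987]), np.float64(0.0018311245197462351), 6637)
rack both (array([0.50311879, 0.19772341, 2.53347376]), np.float64(0.002204596327160943), 11318)
```

Run:
```python
from fit import *
for n in ['top','side']:
    p=cams.camera(n); im=p['image'][:,:,::-1].copy()
    r=cams.place_of(p,'screw1'); D=np.array([d['at'] for d in r if d['p']>.5])*[640,400]
    W=cloud(p).reshape(-1,3); W=W[np.isfinite(W[:,0])]
    k=4
    big=cv2.resize(im,None,fx=k,fy=k,interpolation=cv2.INTER_CUBIC)
    for x,col in [((.5006,.1921,2.5347),(0,0,255)),((.5041,.1993,2.5339),(0,255,0))]:
        c,s=np.cos(x[2]),np.sin(x[2])
        def w(q): q=np.array(q)/1000; return np.c_[x[0]+c*q[:,0]-s*q[:,1],x[1]+s*q[:,0]+c*q[:,1],q[:,2]]
        sc=proj(p,w([(-3.5,y,117) for y in (-96,-32,32,96)]))
        for d in D:
            j=np.argmin(np.linalg.norm(sc-d,axis=1)); print(n,j+1,(d-sc[j]).round(1))
        L=loc(W,x); m=(L[:,2]>.10)&(abs(L[:,0]-.004)<.012)&(abs(L[:,1])<.144)
        print(n,'panel y ext',np.percentile(L[m,1],[0,1,2,98,99,100]).round(4),'x',np.percentile(L[m,0],[2,50,98]).round(4),'z',np.percentile(L[m,2],[50,98]).round(4))
        for a in [(0,127),(8,127),(0,12)]:
            e=proj(p,w([(a[0],-135,a[1]),(a[0],135,a[1])]))*k
            cv2.line(big,tuple(int(v) for v in e[0]),tuple(int(v) for v in e[1]),col,1)
        b=proj(p,w([(-95,-155,12),(55,-155,12),(55,155,12),(-95,155,12)]))*k
        cv2.polylines(big,[b.astype(int)],True,col,1)
        for q in sc*k: cv2.circle(big,tuple(int(v) for v in q),4,col,1)
    if n=='top': big=big[620:1100,720:1240]
    else: big=big[880:1480,860:1520]
    cv2.imwrite(f'pics/ov_{n}.png',big)
```

```text
top 4 [-0.1 -2.6]
top 3 [2.2 0.6]
top 1 [2.7 2.7]
top 2 [-1.3 -2.2]
top panel y ext [-0.1439 -0.1418 -0.1406  0.141   0.1414  0.1436] x [-0.0072  0.0036  0.013 ] z [0.124 0.131]
top 4 [ 2.5 -1.4]
top 3 [4.9 1.8]
top 1 [5.3 4. ]
top 2 [ 1.3 -1. ]
top panel y ext [-0.1434 -0.1415 -0.1371  0.1414  0.1425  0.1436] x [-0.0068  0.0026  0.0125] z [0.124 0.131]
side 2 [-1.3  0.9]
side 4 [ 1.  -0.2]
side 1 [-2.3  3.3]
side 3 [-0.8  4.4]
side panel y ext [-0.1438 -0.1418 -0.1393  0.1339  0.1359  0.1396] x [-0.0069  0.0086  0.012 ] z [0.122  0.1293]
side 2 [ 1.3 -1.1]
side 4 [ 3.3 -2. ]
side 1 [0.5 1.2]
side 3 [1.7 2.5]
side panel y ext [-0.144  -0.141  -0.138   0.139   0.1415  0.1439] x [-0.0072  0.0074  0.0115] z [0.1214 0.1293]
```

View pics/ov_top.png

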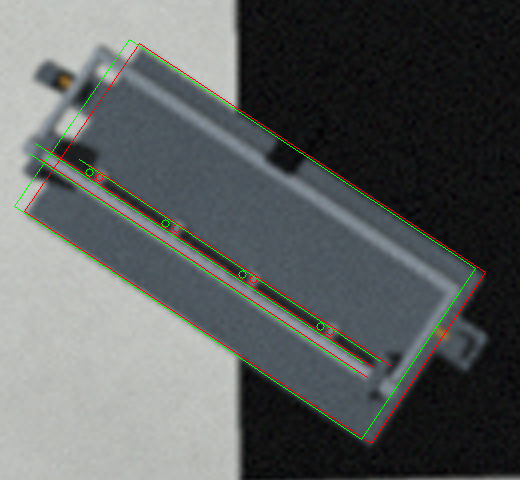

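View pics/ov_side.png

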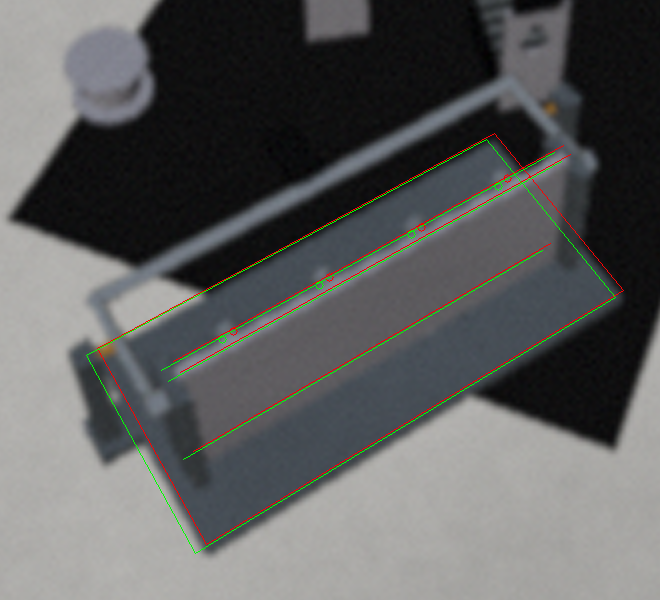

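Run:
```python
from fit import *
for n,(r0,r1,c0,c1) in {'top':(160,275,180,310),'side':(230,362,225,385)}.items():
    ims=[cams.camera(n)['image'].astype(float) for _ in range(4)]
    im=np.mean(ims,0)[r0:r1,c0:c1,::-1]
    im=np.clip((im/255)**.6*255*1.1,0,255).astype(np.uint8)
    cv2.imwrite(f'pics/z_{n}.png',cv2.resize(im,None,fx=5 if n=='side' else 6,fy=4.5 if n=='side' else 5,interpolation=cv2.INTER_CUBIC))
```

```text
(no output)
```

View pics/z_top.png

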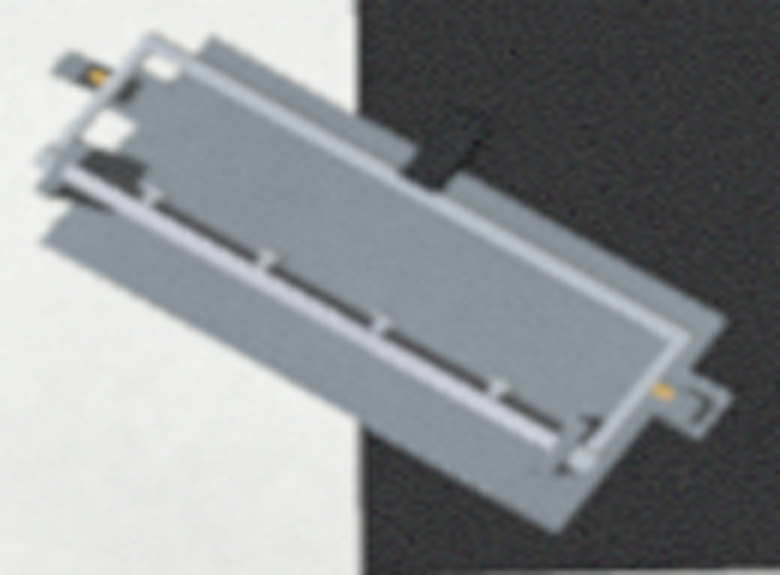

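View pics/z_side.png

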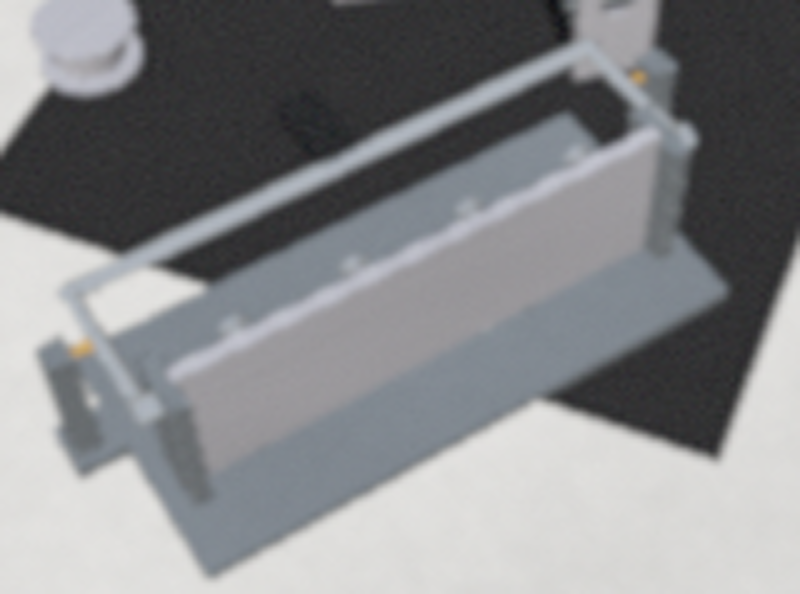

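Run:
```python
from fit import *
obs={'top':((180,160,6,5),[((-9,-96,124),(152,190)),((-9,-32,124),(268,256)),((-9,32,124),(383,320)),((-9,96,124),(500,383)),((55,-155,12),(42,240)),((55,155,12),(555,531)),((-95,155,12),(727,318)),((-95,-155,12),(211,36)),((0,-135,127),(80,172)),((8,135,127),(545,450))]),
'side':((225,230,5,4.5),[((-9,-96,122),(232,325)),((-9,-32,122),(352,263)),((-9,32,122),(470,206)),((-9,96,122),(575,152)),((55,-155,12),(212,577)),((55,155,12),(730,289)),((-95,155,12),(572,110)),((8,-135,127),(175,380)),((8,135,127),(657,137))])}
P={n:cams.camera(n) for n in obs}
def w(x,q): q=np.array(q)/1000;c,s=np.cos(x[2]),np.sin(x[2]); return np.c_[x[0]+c*q[:,0]-s*q[:,1],x[1]+s*q[:,0]+c*q[:,1],q[:,2]]
def res(x,n):
    (c0,r0,a,b),L=obs[n]
    uv=np.array([l[1] for l in L],float); uv=np.c_[c0+(uv[:,0]+.5)/a-.5,r0+(uv[:,1]+.5)/b-.5]
    return uv-proj(P[n],w(x,[l[0] for l in L]))
x0=[.5,.195,2.534]
for n in obs:
    r=least_squares(lambda x:res(x,n).ravel(),x0,loss='soft_l1'); print(n,r.x.round(4),'\n',res(r.x,n).round(1).tolist())
r=least_squares(lambda x:np.r_[res(x,'top').ravel(),res(x,'side').ravel()],x0,loss='soft_l1'); print('both',r.x.round(4)); print(res(r.x,'top').mean(0),res(r.x,'side').mean(0))
```

```text
top [0.4997 0.1933 2.5326] 
 [[-0.2, -0.1], [-0.1, 0.3], [-0.2, 0.1], [-0.1, -0.3], [0.9, -0.4], [-0.3, -0.6], [-0.2, -0.4], [0.2, 0.6], [1.7, 1.5], [-0.9, -0.1]]
side [0.5006 0.1961 2.5369] 
 [[-0.3, 0.4], [-0.5, 0.1], [0.2, 0.1], [-0.6, 0.2], [1.0, -0.0], [0.1, 0.1], [1.0, -0.4], [0.4, -0.8], [-1.1, 0.3]]
both [0.5001 0.1947 2.5343]
[0.61447381 0.21551933] [-0.38444796  0.39472762]
```

Run:
```python
from fit import *
T,S=pts('top','side')
for n,P,x in [('top',T,(.4997,.1933,2.534)),('side',S,(.5006,.1961,2.534))]:
    L=loc(P,x)
    m=(L[:,2]>.06)&(L[:,0]<-.04)&(L[:,0]>-.098)&(abs(L[:,1])<.13)
    print(n,'crossbar',m.sum(),np.percentile(L[m],[10,50,90,98],axis=0).round(4).tolist())
    m=(L[:,2]>.04)&(L[:,0]<-.085)&(L[:,0]>-.14)&(abs(L[:,1])<.02)
    print(n,'handle',m.sum(),np.percentile(L[m],[2,10,50,90,98],axis=0).round(4).tolist() if m.sum() else 0)
    m=(abs(L[:,0])<.2)&(abs(L[:,1])<.13)&(L[:,0]<-.02)&(L[:,0]>-.07); print('base z',np.median(L[m,2]))
    m=(abs(P[:,0]-.58)<.03)&(abs(P[:,1]+.17)<.02); print('mat z',np.median(P[m,2]))
```

```text
top crossbar 378 [[-0.0851, -0.0977, 0.1023], [-0.0774, 0.001, 0.1064], [-0.0728, 0.1008, 0.1106], [-0.0719, 0.1239, 0.1132]]
top handle 123 [[-0.1251, -0.0105, 0.1016], [-0.1218, -0.0088, 0.1033], [-0.1058, 0.0007, 0.108], [-0.089, 0.0092, 0.1112], [-0.0859, 0.0104, 0.1136]]
base z 0.01071945094583414
mat z -0.00012227024590125515
side crossbar 462 [[-0.0823, -0.1046, 0.1039], [-0.0753, -0.0053, 0.1075], [-0.072, 0.0955, 0.1103], [-0.071, 0.1215, 0.1117]]
side handle 119 [[-0.1245, -0.0107, 0.0988], [-0.1206, -0.01, 0.1055], [-0.1052, -0.0017, 0.1088], [-0.0895, 0.008, 0.1111], [-0.0865, 0.0101, 0.1121]]
base z 0.01213345097826557
mat z 0.0010608586615294372
```

Emit:
servo_tool([
  [0.39,0.642,0.03,0,0,2.157,1],
  [0.39,0.642,0.03,0,0,2.157,1],
  [0.39,0.642,0.03,0,0,2.157,1],
  [0.39,0.642,0.03,0,0,2.157,1],
  [0.39,0.642,0.03,0,0,2.157,1],
  [0.39,0.642,0.03,0,0,2.157,1],
  [0.39,0.642,0.03,0,0,2.157,1],
  [0.39,0.642,0.03,0,0,2.157,1],
])

```text
time_s: 2.97
ee_pos: [0.3759, -0.2249, 0.2191]
eef_rot: [3.141, 0.0, 1.383]
force: [0.7, -0.8, -0.2]
grip_width: 0.0936
```

Emit:
servo_tool([
  [0.216,0.356,0.0,0,0,1.151,1],
  [0.216,0.356,0.0,0,0,1.151,1],
  [0.216,0.356,0.0,0,0,1.151,1],
  [0.216,0.356,0.0,0,0,1.151,1],
  [0.216,0.356,0.0,0,0,1.151,1],
  [0.216,0.356,0.0,0,0,1.151,1],
  [0.216,0.356,0.0,0,0,1.151,1],
  [0.216,0.356,0.0,0,0,1.151,1],
])

```text
time_s: 3.63
ee_pos: [0.5486, 0.0606, 0.2191]
eef_rot: [3.141, 0.001, 2.383]
force: [0.9, -0.9, 1.1]
grip_width: 0.0939
```

Run:
```python
from h import *
print(ctrl.get_obs()['qpos'],ctrl.get_obs()['ee_pos'],ctrl.get_obs()['eef_rot'])
```

```text
[ 4.35650672e-02  2.93234178e-01  1.49741440e+00  2.15720616e-04
  1.34998844e+00 -7.68902033e-01] [0.54856347 0.06060511 0.21914899] [3.14075947e+00 5.13195159e-04 2.38321607e+00]
```

Emit:
servo_tool([
  [0.042,0.0704,0,0,0,0.151,1],
  [0.042,0.0704,0,0,0,0.151,1],
  [0.042,0.0704,0,0,0,0.151,1],
  [0.042,0.0704,-0.035,0,0,0.151,1],
  [0.042,0.0704,-0.07,0,0,0.151,1],
  [0.042,0.0704,-0.1,0,0,0.151,1],
  [0.042,0.0704,-0.12,0,0,0.151,1],
  [0.042,0.0704,-0.136,0,0,0.151,1],
])

```text
time_s: 4.3
ee_pos: [0.5897, 0.1307, 0.0808]
eef_rot: [-3.141, -0.001, 2.534]
force: [-0.8, -0.4, 0.1]
grip_width: 0.094
```

Run:
```python
from h import *
p=shot('side'); q=shot('top')
a=cv2.resize(p['image'][180:330,220:400,::-1],None,fx=4,fy=4,interpolation=cv2.INTER_CUBIC)
cv2.imwrite('pics/g1.png',a)
```

```text
(no output)
```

View pics/g1.png

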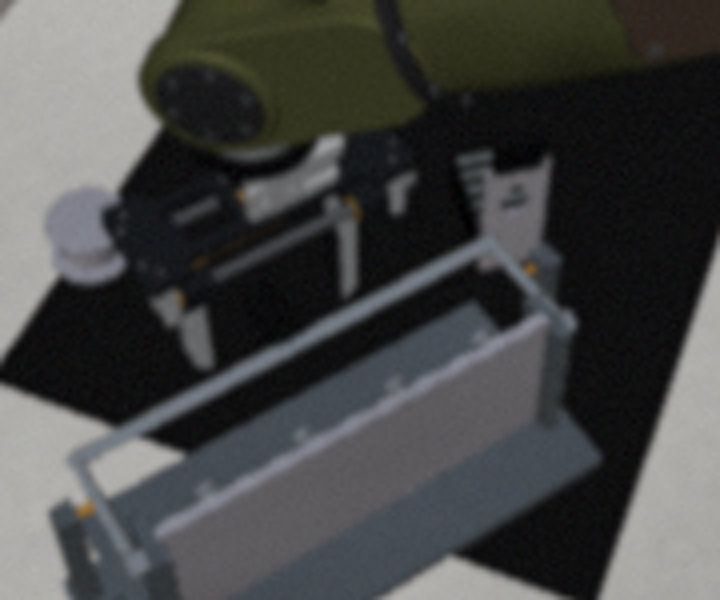

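Emit:
servo_tool([
  [0,0,0.001,0,0,0,-0.6],
  [0,0,0.001,0,0,0,-0.6],
  [0,0,0.001,0,0,0,-0.6],
  [0,0,0.001,0,0,0,-0.6],
  [0,0,0.001,0,0,0,-0.6],
  [0,0,0.001,0,0,0,-0.6],
  [0,0,0.001,0,0,0,-0.6],
  [0,0,0.001,0,0,0,-0.6],
], newtons=12)

```text
time_s: 5.07
ee_pos: [0.5892, 0.1306, 0.0816]
eef_rot: [-3.139, -0.003, 2.534]
force: [-0.6, -0.2, -0.1]
grip_width: 0.044
```

Emit:
servo_tool([
  [0,0,0.001,0,0,0,-0.7],
  [0,0,0.001,0,0,0,-0.7],
  [0,0,0.001,0,0,0,-0.7],
  [0,0,0.001,0,0,0,-0.7],
  [0,0,0.001,0,0,0,-0.7],
  [0,0,0.001,0,0,0,-0.7],
  [0,0,0.001,0,0,0,-0.7],
  [0,0,0.001,0,0,0,-0.7],
], newtons=12)

```text
time_s: 5.73
ee_pos: [0.5912, 0.1331, 0.0838]
eef_rot: [3.137, -0.0, 2.535]
force: [12.9, 16.9, -2.9]
grip_width: 0.022
```

Run:
```python
import numpy as np
# arc from present grasp: radius r, handle angle a
r=.1135; ex=np.array([-.821,.571])
a0=-.04
def p(a): return np.r_[ (-r*np.cos(a))*ex, r*np.sin(a)]
for q in [.25,.5,.75,1.0,1.25,1.5,1.75,2.0,2.2,2.35]:
    print(q,(p(q-.29)-p(a0)).round(4))
```

```text
0.25 [0. 0. 0.]
0.5 [-0.002   0.0014  0.0282]
0.75 [-0.0096  0.0067  0.0549]
1.0 [-0.0224  0.0156  0.0785]
1.25 [-0.0397  0.0276  0.0975]
1.5 [-0.0602  0.0419  0.1107]
1.75 [-0.0828  0.0576  0.1173]
2.0 [-0.106   0.0737  0.1169]
2.2 [-0.1241  0.0863  0.1116]
2.35 [-0.1369  0.0952  0.1047]
```

Emit:
servo_tool([
  [0.001,0.0015,0,0,0,0,-0.7],
  [0.001,0.0015,0,0,0,0,-0.7],
  [0.001,0.0015,0,0,0,0,-0.7],
  [0.001,0.0015,0,0,0,0,-0.7],
  [0.001,0.0015,0,0,0,0,-0.7],
  [0.001,0.0015,0,0,0,0,-0.7],
  [0.001,0.0015,0,0,0,0,-0.7],
  [0.001,0.0015,0,0,0,0,-0.7],
])

```text
time_s: 6.4
ee_pos: [0.5913, 0.1334, 0.0832]
eef_rot: [3.14, -0.001, 2.534]
force: [-4.1, -7.6, -1.1]
grip_width: 0.022
```

Emit:
servo_tool([
  [-0.0004,0.0003,0.014,0,0,0,-0.7],
  [-0.002,0.0014,0.028,0,0,0,-0.7],
  [-0.005,0.0036,0.042,0,0,0,-0.7],
  [-0.0096,0.0067,0.055,0,0,0,-0.7],
  [-0.0155,0.011,0.067,0,0,0,-0.7],
  [-0.0224,0.0156,0.0785,0,0,0,-0.7],
  [-0.0305,0.0212,0.0885,0,0,0,-0.7],
  [-0.0397,0.0276,0.0975,0,0,0,-0.7],
])

```text
time_s: 7.07
ee_pos: [0.5509, 0.1614, 0.1818]
eef_rot: [3.14, -0.001, 2.534]
force: [1.2, 0.6, -3.6]
grip_width: 0.0217
```

Emit:
servo_tool([
  [-0.01,0.007,0.007,0,0,0,-0.7],
  [-0.0205,0.0143,0.0132,0,0,0,-0.7],
  [-0.032,0.022,0.017,0,0,0,-0.7],
  [-0.0431,0.03,0.0198,0,0,0,-0.7],
  [-0.055,0.038,0.02,0,0,0,-0.7],
  [-0.0663,0.0461,0.0194,0,0,0,-0.7],
  [-0.0844,0.0587,0.0141,0,0,0,-0.7],
  [-0.0972,0.0676,0.0072,0,0,0,-0.7],
])

```text
time_s: 7.73
ee_pos: [0.4521, 0.2303, 0.1893]
eef_rot: [3.139, -0.001, 2.534]
force: [1.5, 1.2, 3.8]
grip_width: 0.0217
```

Emit:
servo_tool([
  [0,0,0,0,0,0,0],
  [0,0,0,0,0,0,0],
  [0,0,0,0,0,0,0],
  [0,0,0,0,0,0,0],
  [0,0,0,0,0,0,0],
  [0,0,0,0,0,0,0],
  [0,0,0.02,0,0,0,0],
  [0,0,0.06,0,0,0,0],
])

```text
time_s: 8.4
ee_pos: [0.4508, 0.2294, 0.2462]
eef_rot: [-3.138, -0.005, 2.534]
force: [1.0, -0.5, -0.8]
grip_width: 0.047
```

Run:
```python
from h import *
p=shot('side'); q=shot('top')
a=cv2.resize(p['image'][180:360,200:400,::-1],None,fx=3.3,fy=3.3,interpolation=cv2.INTER_CUBIC)
cv2.imwrite('pics/g2.png',a)
```

```text
(no output)
```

View pics/g2.png

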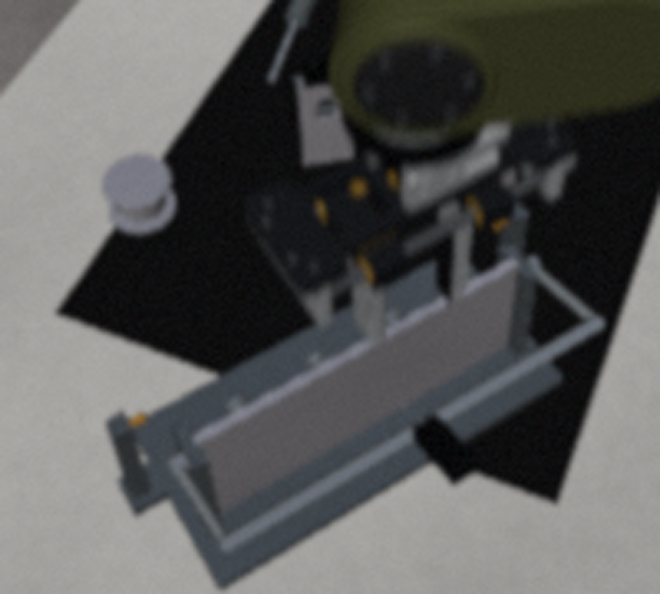

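```bash
cat > mods.py <<'E'
from fit import *
import sys
def run(inits):
    T,S=pts('top','side')
    for nm,x0 in inits.items():
        for l,P in [('top',T),('side',S)]:
            try:
                x,e,n=fit(P,MB,x0,.03); print(nm,l,x.round(4),round(e,4),n)
            except Exception as ex: print(nm,l,'fail')
E
python3 - <<'E'
from mods import *
run({'A':(.5054,-.068,2.215),'B':(.6588,-.0738,2.146),'C':(.598,-.2763,1.57)})
p=shot('top'); cv2.imwrite('pics/t3.png',p['image'][:,:,::-1][100:300,180:480].repeat(2,0).repeat(2,1))
E
```

```text
A top [ 0.507  -0.0699  2.2203] 0.0023 495
A side [ 0.4989 -0.0724  2.2035] 0.0007 18
B top [ 0.659  -0.0743  2.1467] 0.0021 507
B side [ 0.6588 -0.0732  2.1435] 0.001 435
C top [ 0.5975 -0.2772  1.5791] 0.0021 525
C side [ 0.598  -0.2763  1.57  ] nan 0fit.py:23: RuntimeWarning: Mean of empty slice.
  return x,np.abs(sdf(loc(Q,x),boxes)).mean(),len(Q)
  ret = ret.dtype.type(ret / rcount)
```

View pics/t3.png

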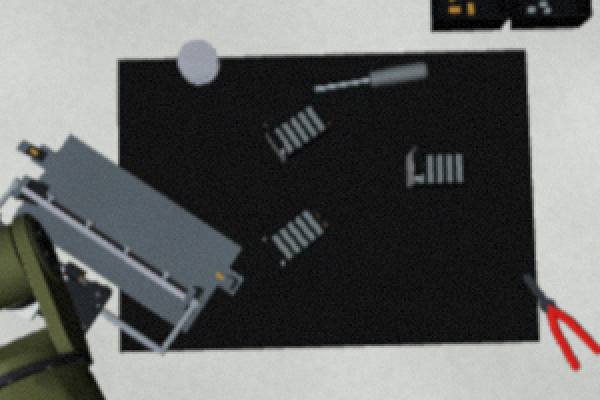

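Emit:
servo_tool([
  [0.03,-0.264,-0.03,0,0,-1.892,1],
  [0.03,-0.264,-0.03,0,0,-1.892,1],
  [0.03,-0.264,-0.03,0,0,-1.892,1],
  [0.03,-0.264,-0.03,0,0,-1.892,1],
  [0.03,-0.264,-0.03,0,0,-1.892,1],
  [0.03,-0.264,-0.03,0,0,-1.892,1],
  [0.03,-0.264,-0.03,0,0,-1.892,1],
  [0.03,-0.264,-0.03,0,0,-1.892,1],
])

```text
time_s: 9.32
ee_pos: [0.4815, -0.0373, 0.217]
eef_rot: [-3.141, -0.001, 1.524]
force: [0.0, 0.1, -0.1]
grip_width: 0.0935
```

Emit:
servo_tool([
  [0,0.0023,0,0,0,-0.882,1],
  [0,0.0023,0,0,0,-0.882,1],
  [0,0.0023,0,0,0,-0.882,1],
  [0,0.0023,0,0,0,-0.882,1],
  [0,0.0023,0,0,0,-0.882,1],
  [0,0.0023,0,0,0,-0.882,1],
  [0,0.0023,0,0,0,-0.882,1],
  [0,0.0023,-0.03,0,0,-0.882,1],
])

```text
time_s: 9.98
ee_pos: [0.4832, -0.0354, 0.1898]
eef_rot: [3.138, -0.005, 0.634]
force: [0.7, -0.0, -0.3]
grip_width: 0.0943
```

Run:
```python
from mods import *
run({'A':(.5054,-.068,2.215)})
p=shot('side'); cv2.imwrite('pics/t4.png',p['image'][:,:,::-1][120:280,240:400].repeat(4,0).repeat(4,1)[:600])
o=ctrl.get_obs(); print(o['ee_pos'],o['eef_rot'])
```

```text
A top [ 0.4668 -0.088   2.9737] 0.0054 13
A side [ 0.5054 -0.0667  2.2231] 0.001 634
[ 0.48034971 -0.03491569  0.18511394] [-3.13765524e+00  2.82754063e-03  6.43040670e-01]
```

View pics/t4.png

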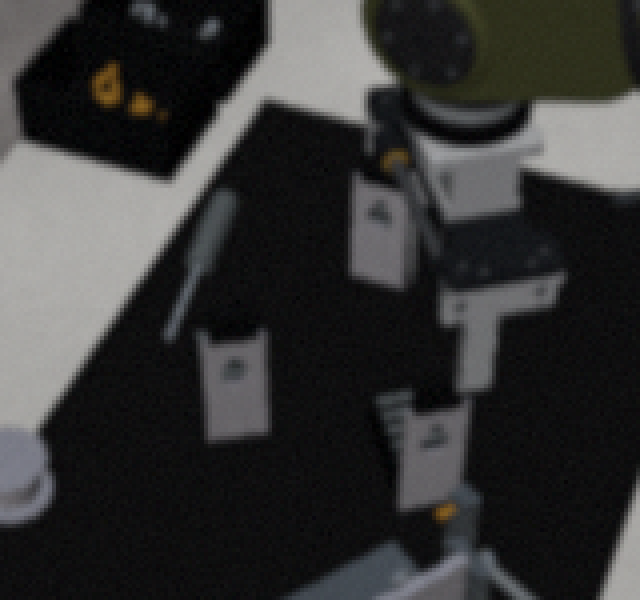

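Emit:
servo_tool([
  [0.001,0,-0.02,0,0,0.002,1],
  [0.001,0,-0.04,0,0,0.002,1],
  [0.001,0,-0.055,0,0,0.002,1],
  [0.001,0,-0.068,0,0,0.002,1],
  [0.001,0,-0.076,0,0,0.002,0],
  [0.001,0,-0.076,0,0,0.002,-1],
  [0.001,0,-0.076,0,0,0.002,-1],
  [0.001,0,-0.076,0,0,0.002,-1],
], newtons=50)

```text
time_s: 10.8
ee_pos: [0.4818, -0.035, 0.1102]
eef_rot: [-3.139, 0.002, 0.645]
force: [0.4, -0.1, 0.2]
grip_width: 0.0708
```

Emit:
servo_tool([
  [0,0,0,0,0,0,-1],
  [0,0,0,0,0,0,-1],
  [0,0,0,0,0,0,-1],
  [0,0,0,0,0,0,-1],
  [0,0,0,0,0,0,-1],
  [0,0,0,0,0,0,-1],
  [0,0,0,0,0,0,-1],
  [0,0,0,0,0,0,-1],
], newtons=50)

```text
time_s: 11.47
ee_pos: [0.4818, -0.035, 0.1101]
eef_rot: [-3.138, 0.002, 0.645]
force: [0.3, -0.1, -0.2]
grip_width: 0.0176
```

Emit:
servo_tool([
  [0,0,0,0,0,0,-1],
  [0,0,0,0,0,0,-1],
  [0,0,0,0,0,0,-1],
  [0,0,0,0,0,0,-1],
  [0,0,0,0,0,0,-1],
  [0,0,0,0,0,0,-1],
  [0,0,0.01,0,0,0,-1],
  [0,0,0.03,0,0,0,-1],
], newtons=50)

```text
time_s: 12.13
ee_pos: [0.4808, -0.0349, 0.1392]
eef_rot: [-3.136, 0.005, 0.645]
force: [0.3, -0.3, -2.8]
grip_width: 0.0097
```

Emit:
servo_tool([
  [0,0,0.02,0,0,0,-1],
  [0,0,0.04,0,0,0,-1],
  [0,0,0.06,0,0,0,-1],
  [0,0,0.08,0,0,0,-1],
  [0,0,0.1,0,0,0,-1],
  [0,0,0.12,0,0,0,-1],
  [0,0,0.13,0,0,0,-1],
  [0,0,0.13,0,0,0,-1],
])

```text
time_s: 12.8
ee_pos: [0.4813, -0.035, 0.2716]
eef_rot: [-3.139, 0.002, 0.645]
force: [0.5, -0.4, -2.6]
grip_width: 0.0093
```

```bash
cat > hand.py <<'E'
from fit import *
# fit of a held module: x,y,z,yaw,pitch(about module y) 
from scipy.spatial.transform import Rotation as Ro
def fit6(P,x0,rad=.015,ztop=.111):
    # x0: x,y,z,yaw,pitch,roll
    x=np.array(x0,float)
    B=MB[:2]
    def L(P,x): return Ro.from_euler('ZYX',x[3:6]).inv().apply(P-x[:3])
    for k in range(5):
        l=L(P,x); m=(np.abs(sdf(l,B))<(rad if k<2 else .008))&(l[:,2]<ztop)
        Q=P[m]
        r=least_squares(lambda y:sdf(L(Q,y),B),x,loss='soft_l1',f_scale=.002,x_scale=[.01,.01,.01,.1,.1,.1]); x=r.x
    return x,np.abs(r.fun).mean(),len(Q)
def held(dxy=0.04,z0=.110):
    o=ctrl.get_obs(); p=o['ee_pos']; yaw=o['eef_rot'][2]+np.pi/2
    x0=[p[0]-dxy*np.cos(yaw),p[1]-dxy*np.sin(yaw),p[2]-z0,yaw,0,0]
    print('tcp',p.round(4),o['eef_rot'].round(3),'F',o['force'].round(1),'w',o['grip_width'],'\nexpect',np.round(x0,4))
    T,S=pts('top','side')
    for n,P in (('side',S),('top',T)):
        try:
            x,e,k=fit6(P,x0); d=x[:2]-np.array(x0[:2]); c,s=np.cos(yaw),np.sin(yaw)
            print(n,x.round(4),round(e,4),k,'d mod x,y,z mm',np.round([1e3*(c*d[0]+s*d[1]),1e3*(-s*d[0]+c*d[1]),1e3*(x[2]-x0[2])],1),'dyaw',round(x[3]-yaw,3))
        except Exception as ex: print(n,ex)
E
python3 -c "
from hand import *
held()"
```

```text
tcp [ 0.4813 -0.035   0.2716] [-3.139e+00  2.000e-03  6.450e-01] F [ 0.5 -0.4 -2.6] w 0.009337440145413822 
expect [ 0.5054 -0.0669  0.1616  2.2162  0.      0.    ]
side [ 5.0520e-01 -6.8000e-02  1.6060e-01  2.2111e+00 -4.4000e-03  1.5000e-03] 0.0008 726 d mod x,y,z mm [-0.8  0.8 -1.1] dyaw -0.005
top [ 0.5163 -0.1242  0.1646  3.1117  1.3856  1.5671] 0.0002 9 d mod x,y,z mm [-52.3  25.8   3. ] dyaw 0.895
```

Emit:
servo_tool([
  [-0.008,0.134,0,0,0,0.318,-1],
  [-0.008,0.134,0,0,0,0.318,-1],
  [-0.008,0.134,0,0,0,0.318,-1],
  [-0.008,0.134,0,0,0,0.318,-1],
  [-0.008,0.134,0,0,0,0.318,-1],
  [-0.008,0.134,0,0,0,0.318,-1],
  [-0.008,0.134,0,0,0,0.318,-1],
  [-0.008,0.134,0,0,0,0.318,-1],
])

```text
time_s: 13.57
ee_pos: [0.4726, 0.0981, 0.2682]
eef_rot: [-3.135, 0.006, 0.962]
force: [-0.3, -0.3, -3.1]
grip_width: 0.0099
```

```bash
python3 -c "
from hand import *
held()"
```

```text
tcp [0.4726 0.0981 0.2682] [-3.135  0.006  0.962] F [-0.3 -0.3 -3.1] w 0.009914518256925232 
expect [0.5054 0.0752 0.1582 2.5323 0.     0.    ]
side [ 0.5054  0.0732  0.1591  2.5326 -0.0054  0.007 ] 0.0007 897 d mod x,y,z mm [-1.2  1.6  0.8] dyaw 0.0
top [ 0.5055  0.0706  0.157   2.5389 -0.0284  0.0566] 0.0014 176 d mod x,y,z mm [-2.7  3.7 -1.2] dyaw 0.007
```

Emit:
servo_tool([
  [0.0003,0.0013,-0.02,0,0,0.001,-1],
  [0.0003,0.0013,-0.04,0,0,0.001,-1],
  [0.0003,0.0013,-0.06,0,0,0.001,-1],
  [0.0003,0.0013,-0.08,0,0,0.001,-1],
  [0.0003,0.0013,-0.1,0,0,0.001,-1],
  [0.0003,0.0013,-0.112,0,0,0.001,-1],
  [0.0003,0.0013,-0.112,0,0,0.001,-1],
  [0.0003,0.0013,-0.112,0,0,0.001,-1],
])

```text
time_s: 14.33
ee_pos: [0.473, 0.0991, 0.1565]
eef_rot: [-3.135, 0.006, 0.962]
force: [0.6, -0.2, -3.1]
grip_width: 0.0097
```

Run:
```python
from hand import *
held()
p=shot('side'); cv2.imwrite('pics/t5.png',p['image'][:,:,::-1][180:360,220:400].repeat(3,0).repeat(4,1))
q=shot('top'); cv2.imwrite('pics/t6.png',cv2.resize(q['image'][:,:,::-1][150:280,180:330],None,fx=5,fy=4.6,interpolation=cv2.INTER_CUBIC))
```

```text
tcp [0.473  0.0991 0.1565] [-3.135  0.006  0.962] F [ 0.6 -0.2 -3.1] w 0.009710722794219183 
expect [0.5058 0.0762 0.0465 2.5326 0.     0.    ]
side [ 5.0640e-01  7.4100e-02  4.7900e-02  2.5362e+00 -1.0000e-03  5.4000e-03] 0.0009 650 d mod x,y,z mm [-1.7  1.3  1.4] dyaw 0.004
top [0.506  0.0713 0.0456 2.5392 0.0048 0.0622] 0.0015 121 d mod x,y,z mm [-3.   3.9 -1. ] dyaw 0.007
```

View pics/t5.png

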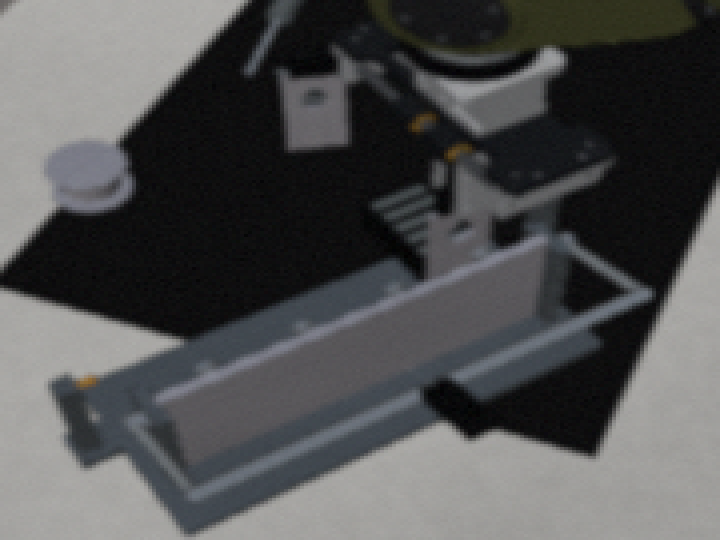

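View pics/t6.png

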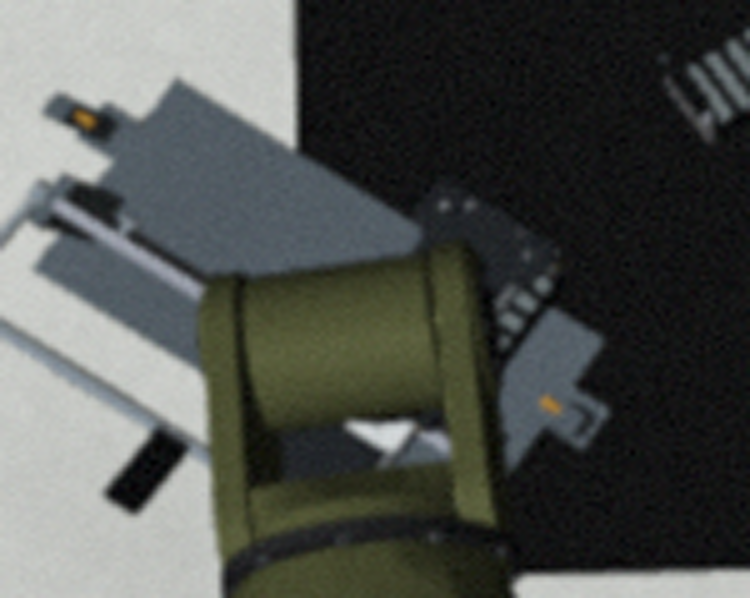

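Emit:
servo_tool([
  [-0.004,0.003,-0.001,0,0,0,-1],
  [-0.008,0.006,-0.001,0,0,0,-1],
  [-0.011,0.008,-0.001,0,0,0,-1],
  [-0.014,0.0102,-0.001,0,0,0,-1],
  [-0.017,0.0123,-0.001,0,0,0,-1],
  [-0.02,0.0144,-0.001,0,0,0,-1],
  [-0.023,0.0165,-0.001,0,0,0,-1],
  [-0.0243,0.0174,-0.001,0,0,0,-1],
])

```text
time_s: 15.2
ee_pos: [0.4487, 0.1171, 0.1565]
eef_rot: [-3.136, 0.004, 0.963]
force: [-0.2, -0.3, -3.6]
grip_width: 0.0095
```

Emit:
servo_tool([
  [-0.0008,0.0006,-0.001,0,0,0,-1],
  [-0.0008,0.0006,-0.003,0,0,0,-1],
  [-0.0008,0.0006,-0.005,0,0,0,-1],
  [-0.0008,0.0006,-0.007,0,0,0,-1],
  [-0.0008,0.0006,-0.009,0,0,0,-1],
  [-0.0008,0.0006,-0.011,0,0,0,-1],
  [-0.0008,0.0006,-0.012,0,0,0,-1],
  [-0.0008,0.0006,-0.012,0,0,0,-1],
])

```text
time_s: 15.87
ee_pos: [0.4479, 0.1176, 0.1442]
eef_rot: [-3.136, 0.004, 0.963]
force: [2.3, -1.8, -5.2]
grip_width: 0.0099
```

Emit:
servo_tool([
  [0,0,-0.001,0,0,0,-1],
  [0,0,-0.002,0,0,0,-1],
  [0,0,-0.003,0,0,0,-1],
  [0,0,-0.004,0,0,0,-1],
  [0,0,-0.005,0,0,0,-1],
  [0,0,-0.0055,0,0,0,-1],
  [0,0,-0.0055,0,0,0,-1],
  [0,0,-0.0055,0,0,0,-1],
])

```text
time_s: 16.53
ee_pos: [0.4479, 0.1176, 0.1385]
eef_rot: [-3.136, 0.005, 0.963]
force: [2.9, -1.5, -4.2]
grip_width: 0.0095
```

Emit:
servo_tool([
  [0,0,-0.0005,0,0,0,-1],
  [0,0,-0.001,0,0,0,-1],
  [0,0,-0.0015,0,0,0,-1],
  [0,0,-0.002,0,0,0,-1],
  [0,0,-0.0025,0,0,0,-1],
  [0,0,-0.0025,0,0,0,-1],
  [0,0,-0.0025,0,0,0,-1],
  [0,0,-0.0025,0,0,0,-1],
])

```text
time_s: 17.2
ee_pos: [0.4483, 0.1177, 0.1375]
eef_rot: [-3.137, 0.003, 0.963]
force: [-3.4, -2.2, 16.7]
grip_width: 0.0098
```

Emit:
servo_tool([
  [0,0,0.0005,0,0,0,-0.4],
  [0,0,0.0005,0,0,0,-0.4],
  [0,0,0.0005,0,0,0,-0.4],
  [0,0,0.0005,0,0,0,-0.4],
  [0,0,0.02,0,0,0,-0.4],
  [0,0,0.06,0,0,0,0.5],
  [0,0,0.1,0,0,0,1],
  [0,0,0.12,0,0,0,1],
])

```text
time_s: 17.87
ee_pos: [0.4489, 0.1179, 0.2617]
eef_rot: [-3.14, 0.0, 0.963]
force: [-0.2, 0.1, 0.3]
grip_width: 0.0448
```

Run:
```python
from hand import *
from mods import run
o=ctrl.get_obs();print(o['ee_pos'],o['eef_rot'],o['qpos'])
run({'B':(.6588,-.0735,2.146),'C':(.598,-.2763,1.57)})
p=shot('side'); cv2.imwrite('pics/t7.png',p['image'][:,:,::-1][180:360,220:400].repeat(3,0).repeat(4,1))
```

```text
[0.44886732 0.11793005 0.26171153] [-3.14023197e+00  4.11546813e-04  9.62688410e-01] [1.77584702e-01 6.56574939e-02 1.66621243e+00 6.80177927e-04
 1.41097573e+00 7.85584233e-01]
B top [ 0.6587 -0.0743  2.1585] 0.0021 519
B side [ 0.6591 -0.0732  2.1422] 0.0011 531
C top [ 0.5977 -0.2772  1.5788] 0.0019 527
C side [ 0.6432 -0.264   1.9444] 0.0018 6
```

View pics/t7.png

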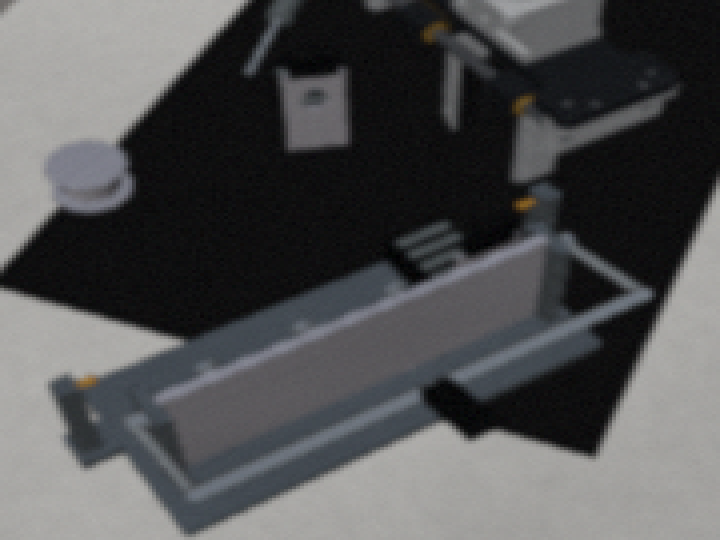

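Emit:
servo_tool([
  [0.0377,-0.0315,0,0,0,-0.39,1],
  [0.0754,-0.063,-0.01,0,0,-0.39,1],
  [0.113,-0.0946,-0.02,0,0,-0.39,1],
  [0.1507,-0.126,-0.04,0,0,-0.39,1],
  [0.1884,-0.1577,-0.06,0,0,-0.39,1],
  [0.1884,-0.1577,-0.06,0,0,-0.39,1],
  [0.1884,-0.1577,-0.06,0,0,-0.39,1],
  [0.1884,-0.1577,-0.06,0,0,-0.39,1],
])

```text
time_s: 18.68
ee_pos: [0.6366, -0.0412, 0.1939]
eef_rot: [-3.135, 0.007, 0.571]
force: [0.9, -0.5, -0.4]
grip_width: 0.0939
```

Run:
```python
from mods import *
o=ctrl.get_obs();print(o['ee_pos'],o['eef_rot'])
run({'B':(.6588,-.0735,2.146)})
p=shot('side'); cv2.imwrite('pics/t8.png',p['image'][:,:,::-1][130:280,230:400].repeat(4,0).repeat(4,1))
```

```text
[ 0.63663124 -0.04117607  0.19393692] [-3.13478712  0.0067223   0.57060916]
B top [ 0.6595 -0.0754  2.1411] 0.0023 166
B side [ 0.6591 -0.073   2.1384] 0.001 528
```

View pics/t8.png

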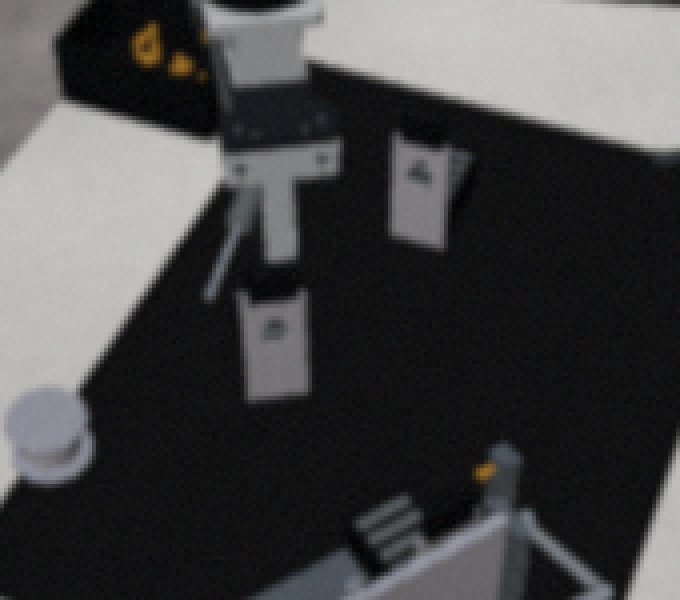

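Emit:
servo_tool([
  [0.001,0.0013,-0.02,0,0,0,1],
  [0.001,0.0013,-0.04,0,0,0,1],
  [0.001,0.0013,-0.06,0,0,0,1],
  [0.001,0.0013,-0.075,0,0,0,1],
  [0.001,0.0013,-0.085,0,0,0,0],
  [0.001,0.0013,-0.085,0,0,0,-1],
  [0.001,0.0013,-0.085,0,0,0,-1],
  [0.001,0.0013,-0.085,0,0,0,-1],
], newtons=50)

```text
time_s: 19.5
ee_pos: [0.6378, -0.0373, 0.1152]
eef_rot: [-3.14, 0.0, 0.574]
force: [0.0, -0.2, -0.9]
grip_width: 0.0708
```

Emit:
servo_tool([
  [0,0,0,0,0,0,-1],
  [0,0,0,0,0,0,-1],
  [0,0,0,0,0,0,-1],
  [0,0,0,0,0,0,-1],
  [0,0,0,0,0,0,-1],
  [0,0,0,0,0,0,-1],
  [0,0,0,0,0,0,-1],
  [0,0,0,0,0,0,-1],
])

```text
time_s: 20.17
ee_pos: [0.6378, -0.0373, 0.1152]
eef_rot: [-3.14, 0.0, 0.574]
force: [0.1, -0.6, 0.1]
grip_width: 0.0172
```

Emit:
servo_tool([
  [0,0,0,0,0,0,-1],
  [0,0,0,0,0,0,-1],
  [0,0,0,0,0,0,-1],
  [0,0,0,0,0,0,-1],
  [0,0,0.01,0,0,0,-1],
  [0,0,0.03,0,0,0,-1],
  [0,0,0.05,0,0,0,-1],
  [0,0,0.07,0,0,0,-1],
])

```text
time_s: 20.83
ee_pos: [0.6376, -0.0373, 0.1865]
eef_rot: [-3.14, 0.0, 0.574]
force: [0.4, -0.6, -1.9]
grip_width: 0.0096
```

Emit:
servo_tool([
  [0,0,0.03,0,0,0,-1],
  [0,0.02,0.06,0,0,0.1,-1],
  [-0.01,0.055,0.09,0,0,0.2,-1],
  [-0.02,0.095,0.09,0,0,0.3,-1],
  [-0.028,0.135,0.09,0,0,0.389,-1],
  [-0.036,0.175,0.09,0,0,0.389,-1],
  [-0.045,0.215,0.09,0,0,0.389,-1],
  [-0.05,0.25,0.09,0,0,0.389,-1],
])

```text
time_s: 21.5
ee_pos: [0.5864, 0.2149, 0.2774]
eef_rot: [-3.14, 0.0, 0.963]
force: [0.7, 0.2, -1.7]
grip_width: 0.01
```

Emit:
servo_tool([
  [-0.004,0.03,0,0,0,0,-1],
  [-0.005,0.044,0,0,0,0,-1],
  [-0.005,0.044,0,0,0,0,-1],
  [-0.005,0.044,0,0,0,0,-1],
  [-0.005,0.044,0,0,0,0,-1],
  [-0.005,0.044,0,0,0,0,-1],
  [-0.005,0.044,0,0,0,0,-1],
  [-0.005,0.044,0,0,0,0,-1],
])

```text
time_s: 22.17
ee_pos: [0.5816, 0.258, 0.2775]
eef_rot: [-3.14, 0.0, 0.962]
force: [-0.8, 0.5, -2.3]
grip_width: 0.0095
```

```bash
python3 -c "
from hand import *
held(z0=.1152)"
```

```text
tcp [0.5816 0.258  0.2775] [-3.14   0.     0.962] F [-0.8  0.5 -2.3] w 0.009503844554444333 
expect [0.6144 0.2351 0.1623 2.5329 0.     0.    ]
side [ 0.6141  0.2326  0.1628  2.5339 -0.0029 -0.0041] 0.0007 818 d mod x,y,z mm [-1.2  2.3  0.5] dyaw 0.001
top [0.615  0.2301 0.1616 2.5307 0.0052 0.0107] 0.0017 657 d mod x,y,z mm [-3.3  3.9 -0.7] dyaw -0.002
```

Emit:
servo_tool([
  [0.0003,0.0005,-0.02,0,0,0.001,-1],
  [0.0003,0.0005,-0.04,0,0,0.001,-1],
  [0.0003,0.0005,-0.06,0,0,0.001,-1],
  [0.0003,0.0005,-0.08,0,0,0.001,-1],
  [0.0003,0.0005,-0.1,0,0,0.001,-1],
  [0.0003,0.0005,-0.1165,0,0,0.001,-1],
  [0.0003,0.0005,-0.1165,0,0,0.001,-1],
  [0.0003,0.0005,-0.1165,0,0,0.001,-1],
])

```text
time_s: 22.93
ee_pos: [0.5817, 0.2587, 0.1609]
eef_rot: [-3.139, 0.001, 0.963]
force: [0.2, -0.3, -2.9]
grip_width: 0.0098
```

```bash
python3 -c "
from hand import *
held(z0=.1152)
q=shot('top'); cv2.imwrite('pics/t9.png',cv2.resize(q['image'][:,:,::-1][150:280,180:330],None,fx=5,fy=4.6,interpolation=cv2.INTER_CUBIC))"
```

```text
tcp [0.5817 0.2587 0.1609] [-3.139e+00  1.000e-03  9.630e-01] F [ 0.2 -0.3 -2.9] w 0.009816999747973926 
expect [0.6146 0.2359 0.0457 2.5342 0.     0.    ]
side [ 6.1500e-01  2.3310e-01  4.7400e-02  2.5326e+00  1.8000e-03 -6.6000e-03] 0.0008 455 d mod x,y,z mm [-2.   2.   1.8] dyaw -0.002
top [ 0.6168  0.2299  0.0447  2.5372  0.0117 -0.0098] 0.0017 523 d mod x,y,z mm [-5.2  3.6 -1. ] dyaw 0.003
```

View pics/t9.png

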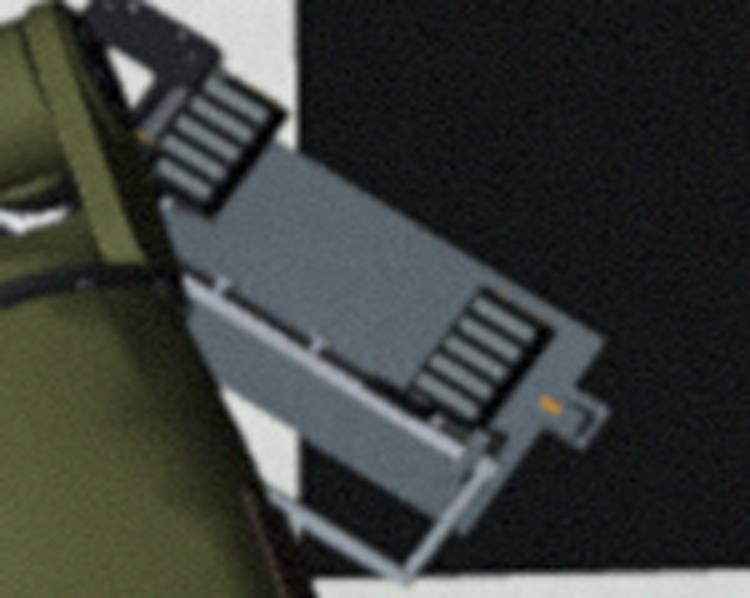

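```bash
python3 -c "
from hand import *
T,S=pts('top','side')
x0=[.5006+.0435*.821-.096*.5705+.04*.0,.1961-.0435*.571-.096*.821,.029,2.534,0,0]
for n,P in (('side',S),('top',T)):
    x,e,k=fit6(P,x0); d=x[:2]-np.array([.5006,.1961]) if n=='side' else x[:2]-np.array([.4997,.1933])
    print(n,x.round(4),e,k,'rack x,y',(-.8213*d[0]+.5705*d[1]).round(4),(-.5705*d[0]-.8213*d[1]).round(4))
"
```

```text
side [ 0.4673  0.0867  0.0287  2.5251 -0.0082  0.1616] 0.002086442193966928 781 rack x,y -0.0351 0.1088
top [0.4732 0.082  0.0277 2.5608 0.0117 0.1181] 0.0020675834673202368 604 rack x,y -0.0418 0.1066
```

```bash
python3 -c "
import fit
from hand import *
T,S=pts('top','side')
B=[MB[0]]
def f(P,x0,z):
    x=np.array(x0,float); P=P-[0,0,z]
    for k in range(6):
        l=loc(P,x); m=(np.abs(sdf(l,B))<(.012 if k<2 else .006))&(l[:,2]>.01)&(l[:,0]<.03)
        Q=P[m]; r=least_squares(lambda y:sdf(loc(Q,y),B),x,loss='soft_l1',f_scale=.002,x_scale=[.01,.01,.1]); x=r.x
    return x,np.abs(r.fun).mean(),len(Q)
for nm,x0,z in (('A',(.4815,.0925,2.534),.029),('B',(.6148,.233,2.534),.0455)):
  for n,P in (('side',S),('top',T)):
    x,e,k=f(P,x0,z); d=x[:2]-np.array([.5006,.1961]) if n=='side' else x[:2]-np.array([.4997,.1933])
    print(nm,n,x.round(4),e,k,'rack x,y',(-.8213*d[0]+.5705*d[1]).round(4),(-.5705*d[0]-.8213*d[1]).round(4))
"
```

```text
A side [0.4762 0.0847 2.5193] 0.0015728344424780268 234 rack x,y -0.0435 0.1054
A top [0.4758 0.0829 2.5337] 0.0021594408795138484 436 rack x,y -0.0433 0.1043
B side [0.6155 0.2327 2.5383] 0.0014970486396380966 219 rack x,y -0.0735 -0.0956
B top [0.6162 0.231  2.534 ] 0.0018494041400556474 428 rack x,y -0.0742 -0.0974
```

```bash
python3 -c "
from hand import *
p=cams.camera('top');q=cams.camera('side')
for n,c,O in (('top',p,(.4997,.1933,2.534)),('side',q,(.5006,.1961,2.534))):
    W=cloud(c).reshape(-1,3);W=W[np.isfinite(W[:,0])];L=loc(W,O)
    m=(L[:,0]<-.012)&(L[:,0]>-.13)&(L[:,1]>.04)&(L[:,1]<.15)&(L[:,2]>.02)
    Q=L[m]
    for a in np.arange(-.13,-.0,.01):
        k=Q[(Q[:,0]>=a)&(Q[:,0]<a+.01)&(Q[:,2]>.05)]
        if len(k)>3: print(n,round(a,2),len(k),'z',np.percentile(k[:,2],[10,50,90]).round(3),'y',np.percentile(k[:,1],[3,97]).round(3))
im=cv2.resize(p['image'][195:265,235:310,::-1],None,fx=8,fy=8,interpolation=cv2.INTER_CUBIC)
im=np.clip((im/255.)**.5*255,0,255).astype(np.uint8)
x=(.4997,.1933,2.534);c,s=np.cos(x[2]),np.sin(x[2])
for y in (32,96):
  u=proj(p,[(x[0]+c*-.0035-s*y/1e3,x[1]+s*-.0035+c*y/1e3,.117)])[0]; cv2.circle(im,(int((u[0]-235)*8),int((u[1]-195)*8)),5,(0,0,255),1)
cv2.imwrite('pics/t10.png',im)
im=cv2.resize(q['image'][210:300,300:400,::-1],None,fx=6,fy=6,interpolation=cv2.INTER_CUBIC)
cv2.imwrite('pics/t11.png',np.clip((im/255.)**.5*255,0,255).astype(np.uint8))
"
```

```text
top -0.09 37 z [0.057 0.064 0.067] y [0.083 0.124]
top -0.08 61 z [0.06  0.065 0.069] y [0.082 0.126]
top -0.07 61 z [0.061 0.066 0.07 ] y [0.082 0.126]
top -0.06 61 z [0.061 0.067 0.072] y [0.081 0.126]
top -0.05 59 z [0.06  0.066 0.072] y [0.08  0.126]
top -0.04 63 z [0.062 0.067 0.072] y [0.081 0.127]
top -0.03 61 z [0.063 0.069 0.071] y [0.081 0.126]
top -0.02 54 z [0.063 0.069 0.074] y [0.082 0.14 ]
side -0.09 32 z [0.064 0.066 0.07 ] y [0.081 0.125]
side -0.08 56 z [0.064 0.067 0.071] y [0.081 0.123]
side -0.07 50 z [0.063 0.068 0.07 ] y [0.081 0.122]
side -0.06 39 z [0.063 0.067 0.069] y [0.081 0.107]
side -0.05 33 z [0.059 0.067 0.069] y [0.081 0.102]
side -0.04 12 z [0.066 0.067 0.068] y [0.081 0.092]
```

View pics/t10.png

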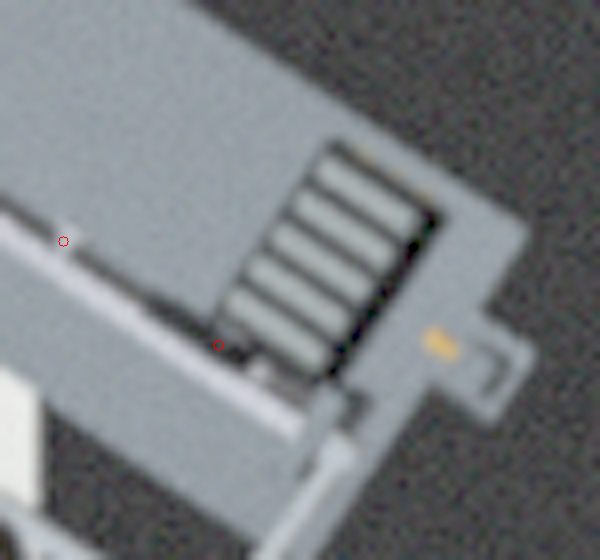

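View pics/t11.png

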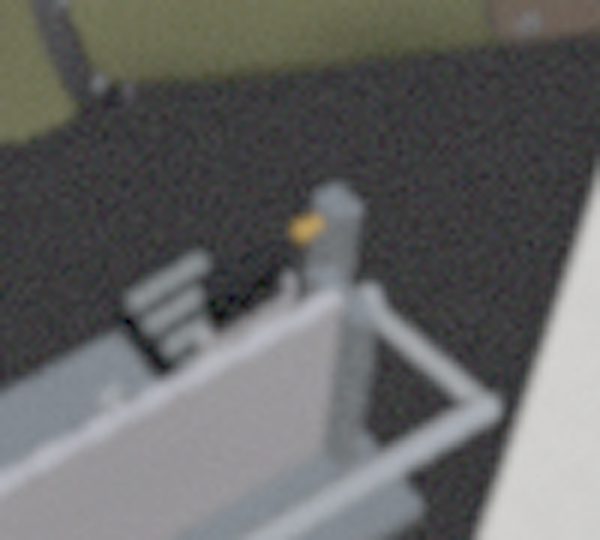

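Emit:
servo_tool([
  [-0.004,0.0028,-0.001,0,0,0,-1],
  [-0.008,0.0056,-0.001,0,0,0,-1],
  [-0.011,0.0077,-0.001,0,0,0,-1],
  [-0.014,0.0098,-0.001,0,0,0,-1],
  [-0.017,0.0119,-0.001,0,0,0,-1],
  [-0.02,0.014,-0.001,0,0,0,-1],
  [-0.023,0.016,-0.001,0,0,0,-1],
  [-0.0243,0.0169,-0.001,0,0,0,-1],
])

```text
time_s: 24.05
ee_pos: [0.5575, 0.2759, 0.1604]
eef_rot: [-3.141, -0.0, 0.964]
force: [6.8, -4.6, -5.1]
grip_width: 0.01
```

Emit:
servo_tool([
  [0.0006,-0.0004,-0.002,0,0,0,-1],
  [0.0006,-0.0004,-0.004,0,0,0,-1],
  [0.0006,-0.0004,-0.006,0,0,0,-1],
  [0.0006,-0.0004,-0.008,0,0,0,-1],
  [0.0006,-0.0004,-0.01,0,0,0,-1],
  [0.0006,-0.0004,-0.012,0,0,0,-1],
  [0.0006,-0.0004,-0.013,0,0,0,-1],
  [0.0006,-0.0004,-0.013,0,0,0,-1],
])

```text
time_s: 24.72
ee_pos: [0.5581, 0.2755, 0.1471]
eef_rot: [-3.141, -0.0, 0.964]
force: [0.6, 0.4, -3.1]
grip_width: 0.0098
```

Emit:
servo_tool([
  [0,0,-0.001,0,0,0,-1],
  [0,0,-0.002,0,0,0,-1],
  [0,0,-0.003,0,0,0,-1],
  [0,0,-0.0035,0,0,0,-1],
  [0,0,-0.004,0,0,0,-1],
  [0,0,-0.0045,0,0,0,-1],
  [0,0,-0.0045,0,0,0,-1],
  [0,0,-0.0045,0,0,0,-1],
])

```text
time_s: 25.38
ee_pos: [0.5582, 0.2755, 0.1434]
eef_rot: [-3.141, -0.001, 0.964]
force: [-1.9, -1.4, 5.6]
grip_width: 0.0098
```

```bash
python3 -c "
from hand import *
held(z0=.1152)
print(ctrl.get_obs()['moment'])"
```

```text
tcp [0.5582 0.2755 0.1434] [-3.141e+00 -1.000e-03  9.640e-01] F [-1.9 -1.4  5.6] w 0.009813661074883472 
expect [0.5911 0.2527 0.0282 2.5346 0.     0.    ]
side [0.5822 0.2512 0.0309 2.5289 0.0066 0.2178] 0.0019 697 d mod x,y,z mm [6.4 6.3 2.7] dyaw -0.006
top [ 0.5919  0.2484  0.0275  2.5484  0.0283 -0.0629] 0.0022 558 d mod x,y,z mm [-3.1  3.1 -0.8] dyaw 0.014
[-0.19185342  0.53836053 -0.01939985]
```

Emit:
servo_tool([
  [0,0,0.0003,0,0,0,-1],
  [0,0,0.0003,0,0,0,-1],
  [0,0,0.0003,0,0,0,-0.4],
  [0,0,0.0003,0,0,0,-0.4],
  [0,0,0.0003,0,0,0,-0.4],
  [0,0,0.0003,0,0,0,-0.4],
  [0,0,0.0003,0,0,0,-0.4],
  [0,0,0.0003,0,0,0,-0.4],
])

```text
time_s: 26.15
ee_pos: [0.5583, 0.2755, 0.1438]
eef_rot: [-3.142, -0.001, 0.964]
force: [0.4, 0.2, -0.4]
grip_width: 0.0278
```

```bash
cat > hung.py <<'E'
from hand import *
OR={'top':(.4997,.1933,2.534),'side':(.5006,.1961,2.534)}
def prof(y0,lo=-.13,hi=-.012):
    for n in ('top','side'):
        c=cams.camera(n);W=cloud(c).reshape(-1,3);W=W[np.isfinite(W[:,0])];L=loc(W,OR[n])
        m=(L[:,0]<-.045)&(L[:,0]>-.075)&(abs(L[:,1]-y0)<.04)&(L[:,2]>.045)&(L[:,2]<.085); b=L[m]
        if len(b)<20: print(n,'block few',len(b))
        else:
            t=b[b[:,2]>np.percentile(b[:,2],50)-.006]
            print(n,'block y',np.percentile(t[:,1],[3,50,97]).round(4),'z',np.median(t[:,2]).round(4),'n',len(t),'slope dz/dy',np.polyfit(t[:,1],t[:,2],1)[0].round(3))
        m=(abs(L[:,0]+.0035)<.012)&(abs(L[:,1]-y0)<.04)&(L[:,2]>.15)&(L[:,2]<.18); b=L[m]
        if len(b)>8: print(n,'grip y',np.percentile(b[:,1],[3,50,97]).round(4),'x',np.median(b[:,0]).round(4),'z',np.percentile(b[:,2],[50,95]).round(4),len(b))
E
python3 -c "
from hung import *
print(ctrl.get_obs()['ee_pos'],ctrl.get_obs()['grip_width'])
prof(.096);prof(-.096)
q=shot('top'); cv2.imwrite('pics/t12.png',cv2.resize(q['image'][:,:,::-1][150:280,180:330],None,fx=5,fy=4.6,interpolation=cv2.INTER_CUBIC))"
```

```text
[0.55825941 0.27552756 0.14377432] 0.02783176682515568
top block y [0.0813 0.1034 0.1244] z 0.0675 n 166 slope dz/dy 0.074
top grip y [0.0721 0.0905 0.1076] x -0.0067 z [0.1665 0.1695] 60
side block y [0.081  0.0958 0.1213] z 0.067 n 130 slope dz/dy 0.137
side grip y [0.0732 0.0893 0.1065] x -0.003 z [0.1656 0.1709] 108
top block y [-0.1173 -0.0953 -0.0747] z 0.067 n 163 slope dz/dy -0.017
side block y [-0.1184 -0.1093 -0.0984] z 0.0687 n 96 slope dz/dy 0.061
side grip y [-0.1137 -0.1124 -0.1102] x -0.0016 z [0.1644 0.1689] 18
```

View pics/t12.png

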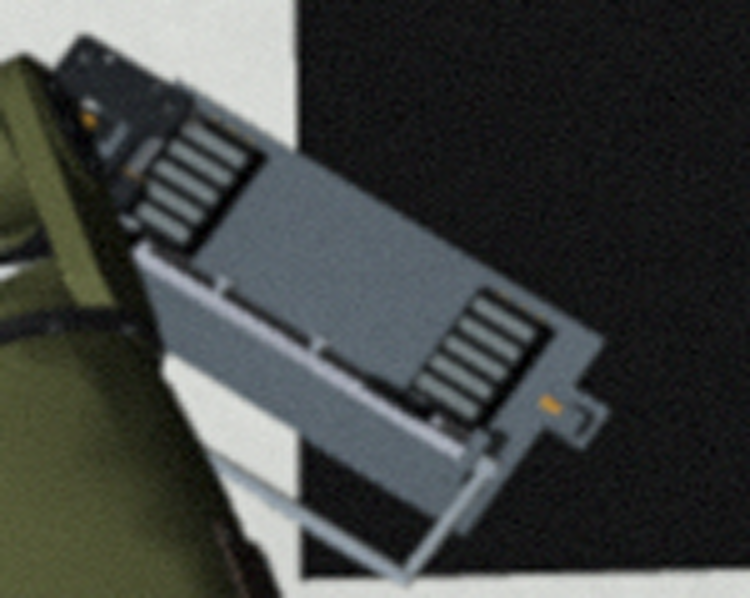

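Emit:
servo_tool([
  [0,0,0.005,0,0,0,-0.4],
  [0,0,0.015,0,0,0,-0.4],
  [0,0,0.03,0,0,0,-0.4],
  [0,0,0.055,0,0,0,0],
  [0,0,0.085,0,0,0,1],
  [0,0,0.11,0,0,0,1],
  [0,0,0.13,0,0,0,1],
  [0,0,0.13,0,0,0,1],
])

```text
time_s: 27.07
ee_pos: [0.5591, 0.2759, 0.2796]
eef_rot: [3.138, -0.008, 0.964]
force: [-0.3, -0.7, -0.1]
grip_width: 0.0581
```

```bash
python3 -c "
from hung import *
from mods import run
o=ctrl.get_obs();print(o['ee_pos'],o['eef_rot'],o['qpos'])
prof(.096);prof(-.096)
run({'C':(.598,-.2763,1.57)})
"
```

```text
[0.55914619 0.27592703 0.27964922] [ 3.13756975 -0.00752315  0.96380992] [3.99413065e-01 4.23882031e-01 1.18426843e+00 6.25784007e-04
 1.52493394e+00 1.00638857e+00]
top block y [0.0816 0.103  0.1244] z 0.0668 n 164 slope dz/dy 0.132
top grip y [0.0725 0.0903 0.1078] x -0.0066 z [0.1657 0.1705] 60
side block y [0.0811 0.097  0.1234] z 0.0672 n 130 slope dz/dy 0.138
side grip y [0.0735 0.0894 0.1063] x -0.0029 z [0.1649 0.1706] 111
top block y [-0.1183 -0.0961 -0.0752] z 0.0672 n 168 slope dz/dy 0.031
top grip y [-0.1131 -0.0964 -0.079 ] x -0.0039 z [0.1665 0.1713] 60
side block y [-0.1179 -0.1043 -0.0756] z 0.0689 n 136 slope dz/dy 0.014
side grip y [-0.1132 -0.0966 -0.0798] x 0.0003 z [0.1668 0.1705] 131
C top [ 0.5977 -0.2773  1.5823] 0.0019 520
C side [ 0.598  -0.2763  1.57  ] nan 0fit.py:23: RuntimeWarning: Mean of empty slice.
  return x,np.abs(sdf(loc(Q,x),boxes)).mean(),len(Q)
  ret = ret.dtype.type(ret / rcount)
```

Emit:
servo_tool([
  [0.005,-0.04,0,0,0,-0.12,1],
  [0.01,-0.08,0,0,0,-0.24,1],
  [0.013,-0.12,0,0,0,-0.36,1],
  [0.016,-0.16,0,0,0,-0.48,1],
  [0.019,-0.2,0,0,0,-0.6,1],
  [0.022,-0.24,0,0,0,-0.72,1],
  [0.025,-0.28,0,0,0,-0.84,1],
  [0.028,-0.32,-0.02,0,0,-0.964,1],
])

```text
time_s: 28.03
ee_pos: [0.5863, -0.0441, 0.2564]
eef_rot: [-3.141, -0.004, -0.006]
force: [1.2, -0.3, -0.2]
grip_width: 0.094
```

Emit:
servo_tool([
  [0.0109,-0.192,-0.06,0,0,0,1],
  [0.0109,-0.192,-0.06,0,0,0,1],
  [0.0109,-0.192,-0.06,0,0,0,1],
  [0.0109,-0.192,-0.06,0,0,0,1],
  [0.0109,-0.192,-0.06,0,0,0,1],
  [0.0109,-0.192,-0.06,0,0,0,1],
  [0.0109,-0.192,-0.06,0,0,0,1],
  [0.0109,-0.192,-0.06,0,0,0,1],
])

```text
time_s: 28.7
ee_pos: [0.5971, -0.2356, 0.196]
eef_rot: [-3.141, -0.003, -0.006]
force: [-0.2, 0.3, -0.2]
grip_width: 0.0941
```

```bash
python3 -c "
from mods import *
o=ctrl.get_obs();print(o['ee_pos'],o['eef_rot'])
run({'C':(.598,-.2763,1.57)})
p=shot('side'); cv2.imwrite('pics/t13.png',p['image'][:,:,::-1][100:280,230:430].repeat(3,0).repeat(3,1))
"
```

```text
[ 0.59714413 -0.23563131  0.1959805 ] [-3.14051978e+00 -2.90086387e-03 -6.42605539e-03]
C top [ 0.6002 -0.2776  1.5087] 0.0023 168
C side [ 0.598  -0.2758  1.5676] 0.0011 532
```

View pics/t13.png

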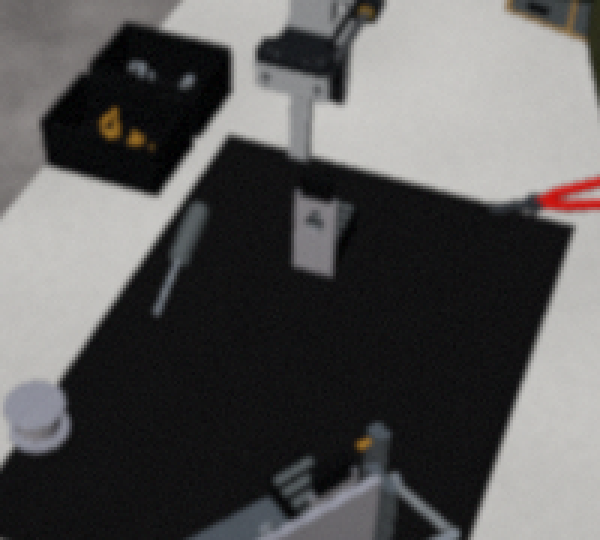

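Emit:
servo_tool([
  [0.001,0,-0.02,0,0,0.004,1],
  [0.001,0,-0.04,0,0,0.004,1],
  [0.001,0,-0.06,0,0,0.004,1],
  [0.001,0,-0.075,0,0,0.004,1],
  [0.001,0,-0.085,0,0,0.004,0],
  [0.001,0,-0.085,0,0,0.004,-1],
  [0.001,0,-0.085,0,0,0.004,-1],
  [0.001,0,-0.085,0,0,0.004,-1],
], newtons=50)

```text
time_s: 29.52
ee_pos: [0.5992, -0.2348, 0.1133]
eef_rot: [3.141, -0.006, -0.0]
force: [-0.1, -0.0, 0.8]
grip_width: 0.071
```

Emit:
servo_tool([
  [0,0,0,0,0,0,-1],
  [0,0,0,0,0,0,-1],
  [0,0,0,0,0,0,-1],
  [0,0,0,0,0,0,-1],
  [0,0,0,0,0,0,-1],
  [0,0,0,0,0,0,-1],
  [0,0,0,0,0,0,-1],
  [0,0,0,0,0,0,-1],
])

```text
time_s: 30.18
ee_pos: [0.5991, -0.2349, 0.1133]
eef_rot: [3.141, -0.006, -0.0]
force: [0.4, -0.8, 0.1]
grip_width: 0.0174
```

Emit:
servo_tool([
  [0,0,0,0,0,0,-1],
  [0,0,0,0,0,0,-1],
  [0,0,0,0,0,0,-1],
  [0,0,0,0,0,0,-1],
  [0,0,0.01,0,0,0,-1],
  [0,0,0.03,0,0,0,-1],
  [0,0,0.05,0,0,0,-1],
  [0,0,0.07,0,0,0,-1],
])

```text
time_s: 30.85
ee_pos: [0.599, -0.2348, 0.1848]
eef_rot: [3.141, -0.006, -0.0]
force: [-0.4, 0.6, -1.9]
grip_width: 0.0094
```

Emit:
servo_tool([
  [0,0,0.035,0,0,0,-1],
  [0,0.02,0.07,0,0,0.12,-1],
  [0,0.055,0.091,0,0,0.24,-1],
  [-0.005,0.095,0.091,0,0,0.36,-1],
  [-0.01,0.135,0.091,0,0,0.48,-1],
  [-0.015,0.175,0.091,0,0,0.6,-1],
  [-0.02,0.215,0.091,0,0,0.72,-1],
  [-0.025,0.255,0.091,0,0,0.84,-1],
])

```text
time_s: 31.52
ee_pos: [0.5733, 0.0219, 0.2767]
eef_rot: [3.141, -0.006, 0.845]
force: [0.7, 0.2, -1.3]
grip_width: 0.0095
```

Emit:
servo_tool([
  [-0.004,0.03,0,0,0,0.123,-1],
  [-0.008,0.065,0,0,0,0.123,-1],
  [-0.012,0.1,0,0,0,0.123,-1],
  [-0.017,0.13,0,0,0,0.123,-1],
  [-0.022,0.155,0,0,0,0.123,-1],
  [-0.027,0.18,0,0,0,0.123,-1],
  [-0.0277,0.1856,0,0,0,0.123,-1],
  [-0.0277,0.1856,0,0,0,0.123,-1],
])

```text
time_s: 32.18
ee_pos: [0.5451, 0.2088, 0.2771]
eef_rot: [3.141, -0.006, 0.971]
force: [0.6, -0.7, -2.2]
grip_width: 0.0099
```

```bash
python3 -c "
from hung import *
held(z0=.1133); held(z0=.1133)"
```

```text
tcp [0.5451 0.2088 0.2771] [ 3.141 -0.006  0.971] F [ 0.6 -0.7 -2.2] w 0.009902647240114484 
expect [0.5781 0.1862 0.1638 2.5413 0.     0.    ]
side [ 0.576   0.1829  0.1644  2.5374  0.0124 -0.0041] 0.0009 870 d mod x,y,z mm [-0.1  4.   0.6] dyaw -0.004
top [ 5.7850e-01  1.8070e-01  1.6300e-01  2.5411e+00 -5.0000e-04  9.4000e-03] 0.0016 550 d mod x,y,z mm [-3.4  4.4 -0.8] dyaw -0.0
tcp [0.5457 0.2069 0.2769] [ 3.14  -0.006  0.968] F [ 0.3  0.7 -2.2] w 0.009864989411099947 
expect [0.5787 0.1842 0.1636 2.539  0.     0.    ]
side [5.7830e-01 1.8010e-01 1.6430e-01 2.5386e+00 2.0000e-04 1.4000e-03] 0.0007 876 d mod x,y,z mm [-2.   3.6  0.7] dyaw -0.0
top [0.5791 0.1786 0.163  2.5452 0.0123 0.0145] 0.0015 549 d mod x,y,z mm [-3.5  4.4 -0.7] dyaw 0.006
```

Emit:
servo_tool([
  [0.0012,0.0,-0.02,0,0,-0.005,-1],
  [0.0012,0.0,-0.04,0,0,-0.005,-1],
  [0.0012,0.0,-0.06,0,0,-0.005,-1],
  [0.0012,0.0,-0.08,0,0,-0.005,-1],
  [0.0012,0.0,-0.1,0,0,-0.005,-1],
  [0.0012,0.0,-0.118,0,0,-0.005,-1],
  [0.0012,0.0,-0.118,0,0,-0.005,-1],
  [0.0012,0.0,-0.118,0,0,-0.005,-1],
])

```text
time_s: 33.05
ee_pos: [0.5472, 0.2055, 0.1588]
eef_rot: [3.141, -0.005, 0.961]
force: [0.7, -0.5, -1.9]
grip_width: 0.0097
```

```bash
python3 -c "
from hung import *
held(z0=.1133); T,S=pts('top','side')
B=[MB[0]]
def f(P,x0,z):
    x=np.array(x0,float); P=P-[0,0,z]
    for k in range(6):
        l=loc(P,x); m=(np.abs(sdf(l,B))<(.012 if k<2 else .006))&(l[:,2]>.01)&(l[:,0]<.03)
        Q=P[m]; r=least_squares(lambda y:sdf(loc(Q,y),B),x,loss='soft_l1',f_scale=.002,x_scale=[.01,.01,.1]); x=r.x
    return x,np.abs(r.fun).mean(),len(Q)
o=ctrl.get_obs()['ee_pos']
for n,P in (('side',S),('top',T)):
    x,e,k=f(P,(o[0]+.0328,o[1]-.0228,2.534),.0455); d=x[:2]-np.array(OR[n][:2])
    print(n,x.round(4),e,k,'rack x,y',(-.8213*d[0]+.5705*d[1]).round(4),(-.5705*d[0]-.8213*d[1]).round(4))
"
```

```text
tcp [0.5472 0.2055 0.1588] [ 3.141 -0.005  0.961] F [ 0.7 -0.5 -1.9] w 0.009727428326555444 
expect [0.5799 0.1826 0.0455 2.5316 0.     0.    ]
side [ 5.7990e-01  1.7930e-01  4.7600e-02  2.5319e+00  5.0000e-04 -8.0000e-04] 0.0008 542 d mod x,y,z mm [-1.9  2.7  2.1] dyaw 0.0
top [0.5805 0.1767 0.0447 2.5334 0.012  0.0122] 0.0019 409 d mod x,y,z mm [-3.8  4.5 -0.9] dyaw 0.002
side [0.5824 0.1783 2.5293] 0.0018760394767050501 275 rack x,y -0.0773 -0.032
top [0.5815 0.1775 2.5366] 0.0019863808300733276 325 rack x,y -0.0762 -0.0337
```

Emit:
servo_tool([
  [-0.004,0.003,0,0,0,0.002,-1],
  [-0.008,0.0058,0,0,0,0.002,-1],
  [-0.011,0.0079,0,0,0,0.002,-1],
  [-0.014,0.01,0,0,0,0.002,-1],
  [-0.017,0.0121,0,0,0,0.002,-1],
  [-0.02,0.0142,0,0,0,0.002,-1],
  [-0.023,0.0162,0,0,0,0.002,-1],
  [-0.0248,0.0176,0,0,0,0.002,-1],
])

```text
time_s: 33.92
ee_pos: [0.5225, 0.2242, 0.1603]
eef_rot: [3.139, -0.008, 0.964]
force: [-0.1, 0.1, -2.3]
grip_width: 0.0096
```

Emit:
servo_tool([
  [0,0,-0.002,0,0,0,-1],
  [0,0,-0.004,0,0,0,-1],
  [0,0,-0.006,0,0,0,-1],
  [0,0,-0.008,0,0,0,-1],
  [0,0,-0.01,0,0,0,-1],
  [0,0,-0.012,0,0,0,-1],
  [0,0,-0.014,0,0,0,-1],
  [0,0,-0.015,0,0,0,-1],
])

```text
time_s: 34.58
ee_pos: [0.5224, 0.2241, 0.1449]
eef_rot: [3.139, -0.007, 0.964]
force: [-0.1, -0.5, -2.3]
grip_width: 0.0099
```

Emit:
servo_tool([
  [0,0,-0.001,0,0,0,-1],
  [0,0,-0.002,0,0,0,-1],
  [0,0,-0.003,0,0,0,-1],
  [0,0,-0.0035,0,0,0,-1],
  [0,0,-0.004,0,0,0,-1],
  [0,0,-0.0045,0,0,0,-1],
  [0,0,-0.0045,0,0,0,-1],
  [0,0,-0.0045,0,0,0,-1],
])

```text
time_s: 35.25
ee_pos: [0.5226, 0.2242, 0.1414]
eef_rot: [3.139, -0.008, 0.964]
force: [-3.5, -1.3, 7.8]
grip_width: 0.0096
```

Emit:
servo_tool([
  [-0.0001,-0.0001,0.0003,0,0,0,-1],
  [-0.0001,-0.0001,0.0003,0,0,0,-1],
  [-0.0001,-0.0001,0.0003,0,0,0,-0.4],
  [-0.0001,-0.0001,0.0003,0,0,0,-0.4],
  [-0.0001,-0.0001,0.0003,0,0,0,-0.4],
  [-0.0001,-0.0001,0.0003,0,0,0,-0.4],
  [-0.0001,-0.0001,0.0003,0,0,0,-0.4],
  [-0.0001,-0.0001,0.0003,0,0,0,-0.4],
])

```text
time_s: 35.92
ee_pos: [0.5225, 0.2241, 0.1417]
eef_rot: [3.139, -0.008, 0.964]
force: [0.2, -0.0, 0.7]
grip_width: 0.0283
```

Emit:
servo_tool([
  [0,0,0.005,0,0,0,-0.4],
  [0,0,0.015,0,0,0,-0.4],
  [0,0,0.03,0,0,0,-0.4],
  [0,0,0.055,0,0,0,0],
  [0,0,0.085,0,0,0,1],
  [0,0,0.11,0,0,0,1],
  [0,0,0.13,0,0,0,1],
  [0,0,0.13,0,0,0,1],
])

```text
time_s: 36.58
ee_pos: [0.5235, 0.2245, 0.2773]
eef_rot: [3.134, -0.015, 0.964]
force: [0.2, 0.4, 0.1]
grip_width: 0.0582
```

```bash
python3 -c "
from hung import *
o=ctrl.get_obs();print(o['ee_pos'],o['eef_rot'],o['qpos'])
for y in (.096,-.096,-.032): print(y); prof(y)
p=shot('side'); cv2.imwrite('pics/t14.png',p['image'][:,:,::-1][180:360,220:400].repeat(3,0).repeat(4,1))
"
```

```text
[0.52354826 0.22447703 0.27726783] [ 3.13433322 -0.01453812  0.96394585] [0.33951439 0.29130529 1.36656465 0.00262343 1.46768425 0.94616854]
0.096
top block y [0.0811 0.1034 0.1245] z 0.0669 n 167 slope dz/dy 0.111
top grip y [0.073  0.0909 0.1078] x -0.0067 z [0.1661 0.1707] 61
side block y [0.081  0.0965 0.1228] z 0.0673 n 127 slope dz/dy 0.129
side grip y [0.0729 0.0908 0.1061] x -0.0031 z [0.1655 0.1704] 109
-0.096
top block y [-0.0872 -0.0755 -0.0563] z 0.0651 n 27 slope dz/dy -0.016
side block y [-0.1183 -0.1046 -0.0756] z 0.0687 n 135 slope dz/dy -0.004
side grip y [-0.113  -0.0961 -0.0795] x -0.0002 z [0.1666 0.1702] 133
-0.032
top block y [-0.0556 -0.0341 -0.0118] z 0.0674 n 160 slope dz/dy -0.013
top grip y [-0.0497 -0.0338 -0.0163] x -0.0045 z [0.1666 0.1711] 55
side block y [-0.0549 -0.0393 -0.0138] z 0.0688 n 140 slope dz/dy 0.015
side grip y [-0.0501 -0.0341 -0.0165] x -0.0001 z [0.1661 0.1707] 122
```

View pics/t14.png

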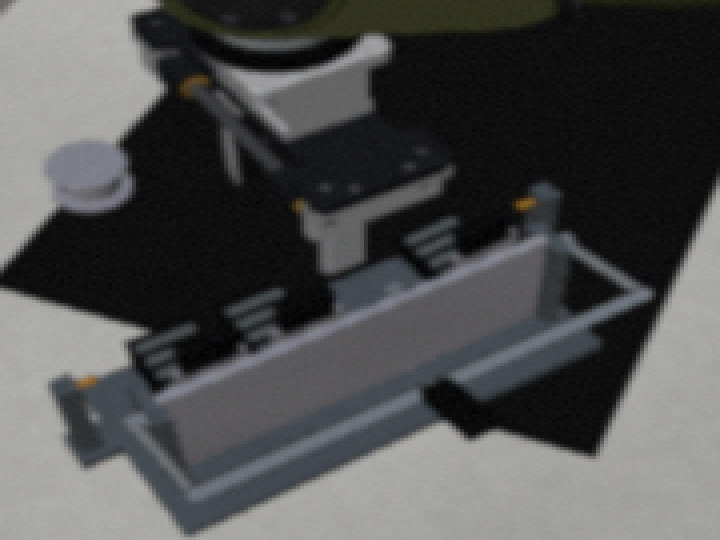

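Emit:
servo_tool([
  [-0.0756,-0.1086,-0.01,0,0,1.57,1],
  [-0.0756,-0.1086,-0.01,0,0,1.57,1],
  [-0.0756,-0.1086,-0.01,0,0,1.57,1],
  [-0.0756,-0.1086,-0.01,0,0,1.57,1],
  [-0.0756,-0.1086,-0.01,0,0,1.57,1],
  [-0.0756,-0.1086,-0.01,0,0,1.57,1],
  [-0.0756,-0.1086,-0.01,0,0,1.57,1],
  [-0.0756,-0.1086,-0.01,0,0,1.57,1],
])

```text
time_s: 37.6
ee_pos: [0.4465, 0.1153, 0.2604]
eef_rot: [3.14, -0.008, 1.969]
force: [-0.8, 0.1, 0.3]
grip_width: 0.0943
```

```bash
python3 -c "
from h import *
o=ctrl.get_obs();print(o['ee_pos'],o['eef_rot'],o['qpos'])"
```

```text
[0.44653851 0.11528296 0.26043841] [ 3.13971358 -0.00761202  1.96883298] [ 0.16859212  0.05839883  1.67685541  0.00794726  1.40624493 -0.23073886]
```

```bash
cat >> h.py <<'E'
def turn_to(yaw):
    from scipy.spatial.transform import Rotation as Ro
    o=ctrl.get_obs(); Rc=Ro.from_euler('xyz',o['eef_rot']); Rt=Ro.from_euler('xyz',[np.pi,0,yaw])
    return (Rt*Rc.inv()).as_rotvec().round(4)
E
python3 -c "
from h import *
print(turn_to(2.534))"
```

```text
[-0.0072 -0.0034  0.5652]
```

Emit:
servo_tool([
  [0.0014,0.0006,0,-0.007,-0.003,0.565,1],
  [0.0014,0.0006,0,-0.007,-0.003,0.565,1],
  [0.0014,0.0006,0,-0.007,-0.003,0.565,1],
  [0.0014,0.0006,0,-0.007,-0.003,0.565,1],
  [0.0014,0.0006,-0.01,-0.007,-0.003,0.565,1],
  [0.0014,0.0006,-0.03,-0.007,-0.003,0.565,1],
  [0.0014,0.0006,-0.05,-0.007,-0.003,0.565,1],
  [0.0014,0.0006,-0.06,-0.007,-0.003,0.565,1],
])

```text
time_s: 38.27
ee_pos: [0.447, 0.1157, 0.198]
eef_rot: [-3.139, -0.003, 2.534]
force: [0.6, 0.5, -0.5]
grip_width: 0.0943
```

```bash
python3 -c "
from h import *
o=ctrl.get_obs();print(o['ee_pos'],o['eef_rot']);print(turn_to(2.534))
p=shot('side'); cv2.imwrite('pics/t15.png',cv2.resize(p['image'][:,:,::-1][180:330,260:400],None,fx=5,fy=4,interpolation=cv2.INTER_CUBIC))"
```

```text
[0.44700758 0.1157325  0.19801907] [-3.13922822e+00 -2.54674453e-03  2.53389597e+00]
[ 0.0005 -0.0034  0.0001]
```

View pics/t15.png

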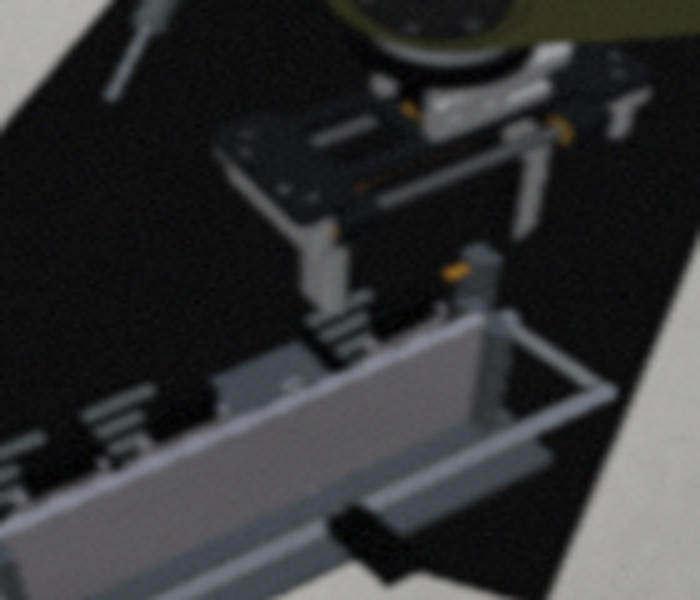

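Emit:
servo_tool([
  [0.0008,0,-0.015,0.0005,-0.0034,0,1],
  [0.0008,0,-0.03,0.0005,-0.0034,0,1],
  [0.0008,0,-0.042,0.0005,-0.0034,0,1],
  [0.0008,0,-0.052,0.0005,-0.0034,0,0.5],
  [0.0008,0,-0.052,0.0005,-0.0034,0,0],
  [0.0008,0,-0.052,0.0005,-0.0034,0,-0.3],
  [0.0008,0,-0.052,0.0005,-0.0034,0,-0.35],
  [0.0008,0,-0.052,0.0005,-0.0034,0,-0.35],
], newtons=10)

```text
time_s: 38.98
ee_pos: [0.4479, 0.1157, 0.146]
eef_rot: [-3.141, -0.0, 2.534]
force: [-0.1, -0.4, -0.1]
grip_width: 0.064
```

Emit:
servo_tool([
  [0,0,0,0,0,0,-0.35],
  [0,0,0,0,0,0,-0.35],
  [0,0,0,0,0,0,-0.35],
  [0,0,0,0,0,0,-0.35],
  [0,0,0,0,0,0,-0.35],
  [0,0,0,0,0,0,-0.35],
  [0,0,0,0,0,0,-0.35],
  [0,0,0,0,0,0,-0.35],
])

```text
time_s: 39.65
ee_pos: [0.4481, 0.1158, 0.1462]
eef_rot: [3.141, 0.0, 2.534]
force: [2.6, 2.0, 2.7]
grip_width: 0.036
```

Emit:
servo_tool([
  [0,0,0,0,0,0,0.3],
  [0,0,0,0,0,0,0.3],
  [0,0,0,0,0,0,0.3],
  [0,0,0,0,0,0,0.3],
  [0,0,0,0,0,0,0.3],
  [0,0,0.01,0,0,0,0.3],
  [0,0,0.04,0,0,0,0.3],
  [0,0,0.07,0,0,0,0.3],
])

```text
time_s: 40.32
ee_pos: [0.4475, 0.1157, 0.2172]
eef_rot: [-3.14, -0.001, 2.534]
force: [0.4, -0.3, 0.5]
grip_width: 0.0612
```

```bash
python3 -c "
from hung import *
o=ctrl.get_obs();print(o['ee_pos'],o['eef_rot'],o['grip_width'])
for y in (.096,-.096,-.032): print(y); prof(y)
p=shot('side'); cv2.imwrite('pics/t16.png',cv2.resize(p['image'][:,:,::-1][180:330,260:400],None,fx=5,fy=4,interpolation=cv2.INTER_CUBIC))
"
```

```text
[0.4475096  0.11566252 0.21718536] [-3.14031605e+00 -1.34652500e-03  2.53376961e+00] 0.06118604442051144
0.096
top block y [0.0741 0.0955 0.1173] z 0.066 n 168 slope dz/dy 0.019
side block y [0.0744 0.0932 0.1157] z 0.0677 n 150 slope dz/dy 0.007
side grip y [0.0788 0.094  0.112 ] x -0.0033 z [0.1665 0.1701] 108
-0.096
top block y [-0.1176 -0.0961 -0.0744] z 0.0677 n 166 slope dz/dy -0.015
top grip y [-0.1132 -0.0951 -0.0797] x -0.004 z [0.1663 0.1717] 61
side block y [-0.1188 -0.1048 -0.0762] z 0.0691 n 140 slope dz/dy 0.007
side grip y [-0.1129 -0.097  -0.0794] x -0.0001 z [0.1663 0.1705] 132
-0.032
top block y [-0.0549 -0.0331 -0.0119] z 0.0675 n 170 slope dz/dy -0.009
top grip y [-0.0494 -0.0432 -0.0348] x -0.0046 z [0.1674 0.171 ] 25
side block y [-0.0549 -0.0393 -0.0138] z 0.0686 n 141 slope dz/dy -0.004
side grip y [-0.0503 -0.0341 -0.0165] x -0.0002 z [0.1664 0.1705] 124
```

View pics/t16.png

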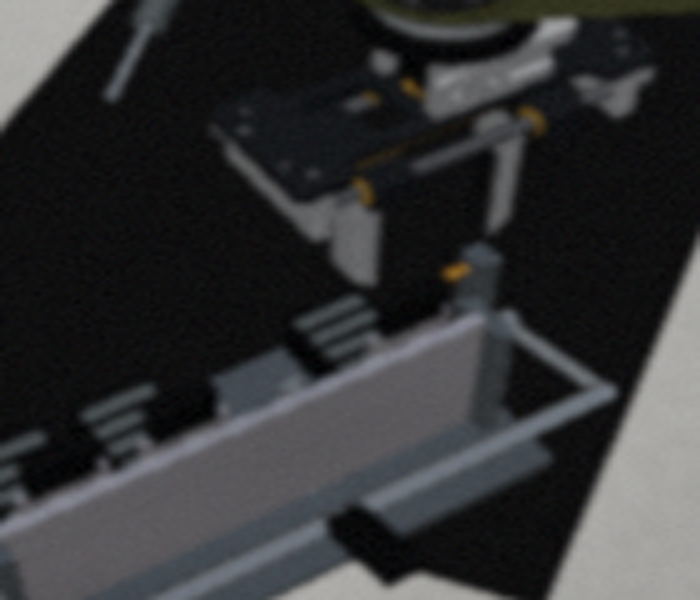

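Emit:
servo_tool([
  [-0.01,0.0362,0,0,0,0,0.3],
  [-0.02,0.0725,0,0,0,0,0.3],
  [-0.03,0.11,0,0,0,0,0.3],
  [-0.0395,0.1449,0,0,0,0,0.3],
  [-0.0395,0.1449,0,0,0,0,0.3],
  [-0.0395,0.1449,-0.02,0,0,0,0.3],
  [-0.0395,0.1449,-0.04,0,0,0,0.3],
  [-0.0395,0.1449,-0.04,0,0,0,0.3],
])

```text
time_s: 41.33
ee_pos: [0.4066, 0.2596, 0.1715]
eef_rot: [-3.135, -0.004, 2.534]
force: [-0.3, 0.3, -0.6]
grip_width: 0.0613
```

```bash
python3 -c "
from hung import *
o=ctrl.get_obs();print(o['ee_pos'],o['eef_rot'],o['qpos']);print(turn_to(2.534))
for n in ('side','top'):
    p=shot(n);W=cloud(p).reshape(-1,3);L=loc(W[np.isfinite(W[:,0])],OR[n])
    m=(L[:,0]>.09)&(L[:,0]<.14)&(abs(L[:,1])<.018)&(L[:,2]>.1)&(L[:,2]<.16); print(n,m.sum(),np.percentile(L[m],[3,50,97],axis=0).round(4).tolist() if m.sum() else '')
p=shot('side'); cv2.imwrite('pics/t17.png',cv2.resize(p['image'][:,:,::-1][200:360,220:400],None,fx=4,fy=3.7,interpolation=cv2.INTER_CUBIC))"
```

```text
[0.40658534 0.25960603 0.17150536] [-3.13476383 -0.00389095  2.53411409] [ 4.92100162e-01  1.86627941e-01  1.74412160e+00  3.90708845e-04
  1.21869409e+00 -4.71367071e-01]
[ 0.0034 -0.0071 -0.0001]
side 181 [[0.0919, -0.0105, 0.1378], [0.1132, -0.0009, 0.1455], [0.1282, 0.0098, 0.1511]]
top 41 [[0.0904, -0.0102, 0.1325], [0.0957, -0.0003, 0.141], [0.103, 0.0098, 0.1466]]
```

View pics/t17.png

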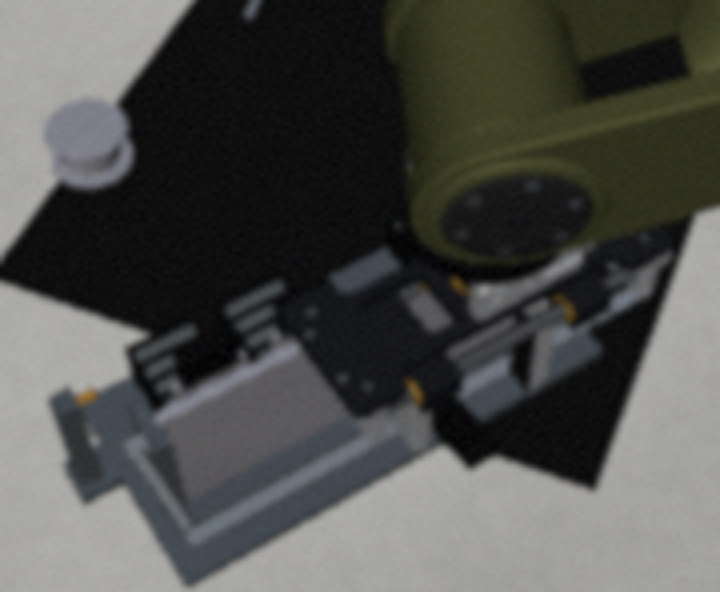

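Emit:
servo_tool([
  [0.001,0.0015,-0.015,0.0034,-0.007,0,0.3],
  [0.001,0.0015,-0.03,0.0034,-0.007,0,0.3],
  [0.001,0.0015,-0.045,0.0034,-0.007,0,0.3],
  [0.001,0.0015,-0.052,0.0034,-0.007,0,0.1],
  [0.001,0.0015,-0.052,0.0034,-0.007,0,-0.2],
  [0.001,0.0015,-0.052,0.0034,-0.007,0,-0.4],
  [0.001,0.0015,-0.052,0.0034,-0.007,0,-0.6],
  [0.001,0.0015,-0.052,0.0034,-0.007,0,-0.65],
], newtons=12)

```text
time_s: 42.15
ee_pos: [0.4099, 0.2621, 0.125]
eef_rot: [3.134, 0.004, 2.533]
force: [-0.3, 0.3, -0.9]
grip_width: 0.0312
```

Emit:
servo_tool([
  [0,0,0,0,0,0,-0.65],
  [0,0,0,0,0,0,-0.65],
  [0,0,0,0,0,0,-0.65],
  [0,0,0,0,0,0,-0.65],
  [0,0,0,0,0,0,-0.65],
  [0,0,0,0,0,0,-0.65],
  [0,0,0,0,0,0,-0.65],
  [0,0,0,0,0,0,-0.65],
])

```text
time_s: 42.82
ee_pos: [0.4089, 0.2607, 0.1251]
eef_rot: [3.139, 0.003, 2.533]
force: [-9.0, -12.7, 8.1]
grip_width: 0.0221
```

Run:
```python
from h import *
from scipy.spatial.transform import Rotation
o=ctrl.get_obs();print(o['ee_pos'],o['force'],o['grip_width'])
ex=np.array([-.8213,.5705]);O=np.array([.5008,.1961])+.004*ex
d=o['ee_pos'][:2]-O; x=d@ex; z=o['ee_pos'][2]+.019-.107
r=np.hypot(x,z);a0=np.arctan2(z,-x);print('r',r,'q',a0+.29)
p=lambda a:np.r_[-r*np.cos(a)*ex,r*np.sin(a)]
for q in [3.0,2.85,2.7,2.55,2.4,2.2,2.0,1.8,1.6,1.4,1.2,1.0,.8,.6,.45,.35,.27,.15,.05,0,-.05]:
    print(q,(p(q-.29)-p(a0)).round(4))
```

```text
[0.40892156 0.26067675 0.12514882] [ -9.04353357 -12.70650645   8.10100364] 0.022147810439113524
r 0.11449495391265734 q 3.1011538617570134
3.0 [ 0.0035 -0.0025  0.0107]
2.85 [ 0.0104 -0.0072  0.0257]
2.7 [ 0.019  -0.0132  0.0393]
2.55 [ 0.0291 -0.0202  0.0512]
2.4 [ 0.0407 -0.0282  0.0611]
2.2 [ 0.0577 -0.0401  0.0708]
2.0 [ 0.0759 -0.0527  0.0762]
1.8 [ 0.0947 -0.0658  0.0771]
1.6 [ 0.1132 -0.0786  0.0735]
1.4 [ 0.1308 -0.0908  0.0654]
1.2 [ 0.1467 -0.1019  0.0532]
1.0 [ 0.1603 -0.1113  0.0375]
0.8 [ 0.171  -0.1188  0.0187]
0.6 [ 0.1785 -0.124  -0.0022]
0.45 [ 0.1818 -0.1263 -0.0189]
0.35 [ 0.1828 -0.127  -0.0303]
0.27 [ 0.183  -0.1271 -0.0394]
0.15 [ 0.1821 -0.1265 -0.0531]
0.05 [ 0.1803 -0.1252 -0.0644]
0 [ 0.1791 -0.1244 -0.0699]
-0.05 [ 0.1776 -0.1234 -0.0753]
```

Emit:
servo_tool([
  [0.0035,-0.0025,0.0107,0,0,0,-0.65],
  [0.0104,-0.0072,0.0257,0,0,0,-0.65],
  [0.019,-0.0132,0.0393,0,0,0,-0.65],
  [0.0291,-0.0202,0.0512,0,0,0,-0.65],
  [0.0407,-0.0282,0.0611,0,0,0,-0.65],
  [0.0577,-0.0401,0.0708,0,0,0,-0.65],
  [0.0759,-0.0527,0.0762,0,0,0,-0.65],
  [0.0947,-0.0658,0.0771,0,0,0,-0.65],
])

```text
time_s: 43.48
ee_pos: [0.504, 0.1941, 0.2037]
eef_rot: [3.139, 0.003, 2.534]
force: [-2.0, 0.6, -1.0]
grip_width: 0.0218
```

Run:
```python
from h import *
o=ctrl.get_obs();print(o['ee_pos'],o['force'],o['grip_width'])
ex=np.array([-.8213,.5705]);O=np.array([.5008,.1961])+.004*ex
d=o['ee_pos'][:2]-O; x=d@ex; z=o['ee_pos'][2]+.019-.107
r=np.hypot(x,z);a0=np.arctan2(z,-x);print('r',r,'q',a0+.29)
p=lambda a:np.r_[-r*np.cos(a)*ex,r*np.sin(a)]
for q in [1.8,1.6,1.4,1.2,1.0,.8,.6,.5,.4,.35,.27,.15,.05,0,-.05]:
    print(q,(p(q-.29)-p(a0)).round(4))
p=shot('side'); cv2.imwrite('pics/t18.png',cv2.resize(p['image'][:,:,::-1][180:360,220:400],None,fx=4,fy=3.3,interpolation=cv2.INTER_CUBIC))
```

```text
[0.50402167 0.19411991 0.2036941 ] [-2.03913369  0.55193729 -1.01852525] 0.02184862101912737
r 0.11595510238897067 q 1.7936888781013056
1.8 [-0.0006  0.0004  0.    ]
1.6 [ 0.0182 -0.0126 -0.0037]
1.4 [ 0.036  -0.025  -0.0118]
1.2 [ 0.0521 -0.0362 -0.0241]
1.0 [ 0.0658 -0.0457 -0.0401]
0.8 [ 0.0767 -0.0533 -0.0591]
0.6 [ 0.0843 -0.0586 -0.0803]
0.5 [ 0.0868 -0.0603 -0.0915]
0.4 [ 0.0883 -0.0613 -0.103 ]
0.35 [ 0.0887 -0.0616 -0.1087]
0.27 [ 0.0888 -0.0617 -0.118 ]
0.15 [ 0.0879 -0.0611 -0.1319]
0.05 [ 0.0861 -0.0598 -0.1433]
0 [ 0.0849 -0.059  -0.1489]
-0.05 [ 0.0834 -0.0579 -0.1544]
```

View pics/t18.png

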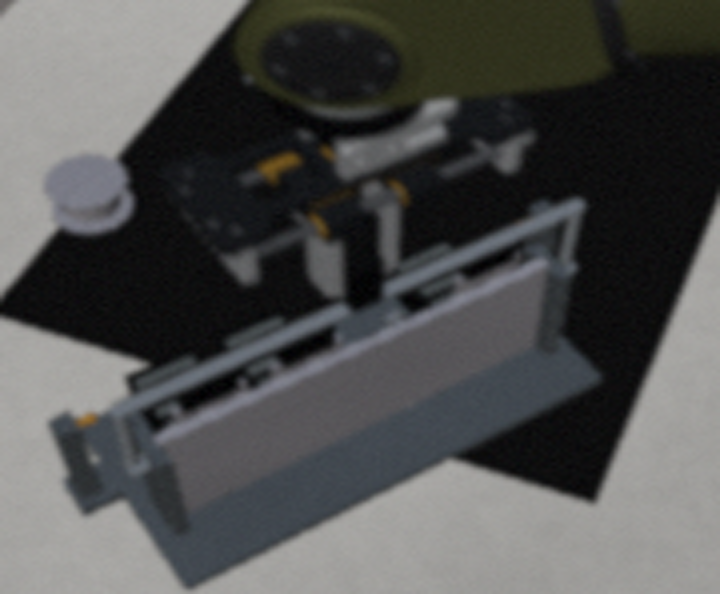

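Emit:
servo_tool([
  [0.0182,-0.0126,-0.0037,0,0,0,-0.65],
  [0.036,-0.025,-0.0118,0,0,0,-0.65],
  [0.0521,-0.0362,-0.0241,0,0,0,-0.65],
  [0.0658,-0.0457,-0.0401,0,0,0,-0.65],
  [0.0767,-0.0533,-0.0591,0,0,0,-0.65],
  [0.0815,-0.0565,-0.0697,0,0,0,-0.65],
  [0.0843,-0.0586,-0.0803,0,0,0,-0.65],
  [0.0868,-0.0603,-0.0915,0,0,0,-0.65],
])

```text
time_s: 44.2
ee_pos: [0.5952, 0.1308, 0.1125]
eef_rot: [3.137, 0.008, 2.531]
force: [4.2, -6.8, 3.0]
grip_width: 0.0216
```

```bash
cat > arc.py <<'E'
from h import *
o=ctrl.get_obs();print(o['ee_pos'],o['force'],o['grip_width'])
ex=np.array([-.8213,.5705]);O=np.array([.5008,.1961])+.004*ex
d=o['ee_pos'][:2]-O; x=d@ex; z=o['ee_pos'][2]+.019-.107
r=np.hypot(x,z);a0=np.arctan2(z,-x);print('r',r,'q',a0+.29)
p=lambda a:np.r_[-r*np.cos(a)*ex,r*np.sin(a)]
for q in [.5,.4,.35,.27,.2,.15,.1,.05,0,-.05,-.1]:
    print(q,(p(q-.29)-p(a0)).round(4))
E
python3 arc.py
```

```text
[0.59517161 0.1307843  0.1125423 ] [ 4.22396072 -6.84513907  2.96352268] 0.021571048927199417
r 0.12127919477374516 q 0.4937692061009278
0.5 [-0.0001  0.0001  0.0007]
0.4 [ 0.0015 -0.001  -0.0112]
0.35 [ 0.0019 -0.0013 -0.0173]
0.27 [ 0.002  -0.0014 -0.027 ]
0.2 [ 0.0017 -0.0012 -0.0354]
0.15 [ 0.0011 -0.0008 -0.0415]
0.1 [ 0.0003 -0.0002 -0.0474]
0.05 [-0.0008  0.0006 -0.0534]
0 [-0.0021  0.0015 -0.0592]
-0.05 [-0.0036  0.0025 -0.065 ]
-0.1 [-0.0054  0.0038 -0.0707]
```

Emit:
servo_tool([
  [-0.001,0.0007,-0.006,0,0,0,-0.65],
  [-0.001,0.0007,-0.0112,0,0,0,-0.65],
  [-0.0015,0.001,-0.0173,0,0,0,-0.65],
  [-0.0015,0.001,-0.022,0,0,0,-0.65],
  [-0.002,0.0014,-0.027,0,0,0,-0.65],
  [-0.002,0.0014,-0.027,0,0,0,-0.65],
  [-0.002,0.0014,-0.027,0,0,0,-0.65],
  [-0.002,0.0014,-0.027,0,0,0,-0.65],
], newtons=25)

```text
time_s: 44.87
ee_pos: [0.5951, 0.131, 0.0868]
eef_rot: [3.135, 0.013, 2.53]
force: [10.5, -8.8, 0.7]
grip_width: 0.0219
```

```bash
python3 arc.py; python3 -c "
from h import *
p=shot('side'); cv2.imwrite('pics/t19.png',cv2.resize(p['image'][:,:,::-1][180:360,220:400],None,fx=4,fy=3.3,interpolation=cv2.INTER_CUBIC))"
```

```text
[0.59508975 0.13096322 0.08677898] [10.52579946 -8.84557178  0.67314324] 0.021937637736092395
r 0.11860700034849075 q 0.2797051772819741
0.5 [-0.0021  0.0015  0.0259]
0.4 [-0.0006  0.0004  0.0142]
0.35 [-0.0002  0.0001  0.0083]
0.27 [-0.      0.     -0.0012]
0.2 [-0.0004  0.0003 -0.0094]
0.15 [-0.0009  0.0007 -0.0153]
0.1 [-0.0017  0.0012 -0.0212]
0.05 [-0.0028  0.0019 -0.027 ]
0 [-0.0041  0.0028 -0.0327]
-0.05 [-0.0056  0.0039 -0.0383]
-0.1 [-0.0073  0.0051 -0.0439]
```

View pics/t19.png

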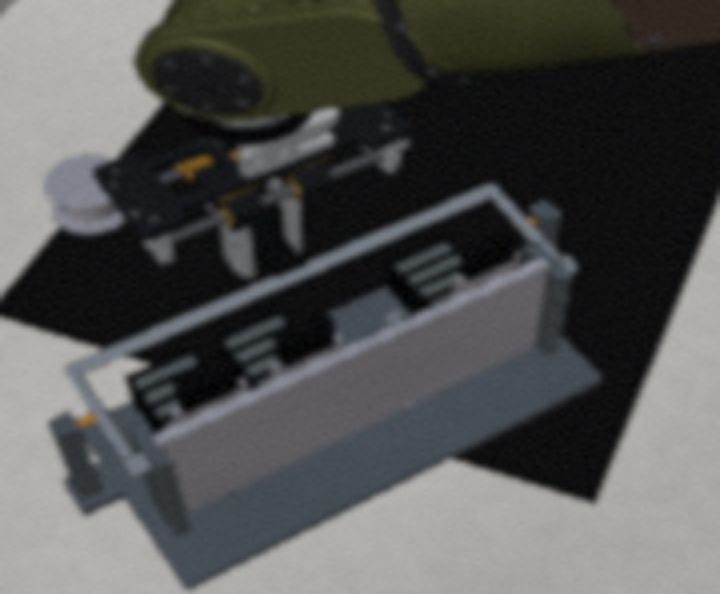

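Emit:
servo_tool([
  [-0.0015,0.001,-0.004,0,0,0,-0.65],
  [-0.0018,0.0013,-0.0094,0,0,0,-0.65],
  [-0.0024,0.0017,-0.0153,0,0,0,-0.65],
  [-0.0032,0.0022,-0.0212,0,0,0,-0.65],
  [-0.0043,0.003,-0.027,0,0,0,-0.65],
  [-0.0055,0.0038,-0.0327,0,0,0,-0.65],
  [-0.006,0.0042,-0.0345,0,0,0,-0.65],
  [-0.006,0.0042,-0.0345,0,0,0,-0.65],
])

```text
time_s: 45.58
ee_pos: [0.5904, 0.1342, 0.0525]
eef_rot: [3.134, 0.016, 2.53]
force: [9.9, -6.4, -1.9]
grip_width: 0.0218
```

```bash
cat > barq.py <<'E'
from hung import *
for n in ('top','side'):
    W=cloud(cams.camera(n)).reshape(-1,3);W=W[np.isfinite(W[:,0])];L=loc(W,OR[n])
    m=(L[:,2]>.075)&(L[:,2]<.125)&(L[:,0]<-.06)&(L[:,0]>-.086)&(abs(L[:,1])<.145)&(abs(L[:,1])>.05)
    b=L[m]
    if len(b)>10:
        print(n,'cross bar',len(b),'x',np.median(b[:,0]).round(4),'z',np.percentile(b[:,2],[10,50,90]).round(4),'q~',round(.29-np.arcsin((.107-(np.percentile(b[:,2],60)-.004))/.08),3))
        for s in(-1,1):
            k=b[b[:,1]*s>0]; print('   side',s,np.median(k[:,2]).round(4),len(k))
E
python3 arc.py|head -2; python3 barq.py
```

```text
[0.59036909 0.1342381  0.05249401] [ 9.92896425 -6.41483072 -1.92449441] 0.021849568249153226
r 0.11830891458420251 q -0.014810604686200213
top cross bar 118 x -0.0755 z [0.0921 0.0963 0.1006] q~ 0.114
   side -1 0.0969 30
   side 1 0.0959 88
side cross bar 299 x -0.0737 z [0.0944 0.0976 0.1001] q~ 0.128
   side -1 0.0976 164
   side 1 0.0977 135
```

Emit:
servo_tool([
  [-0.001,0.0007,0,0,0,0,0.1],
  [-0.001,0.0007,0,0,0,0,0.1],
  [-0.001,0.0007,0,0,0,0,0.1],
  [-0.001,0.0007,0,0,0,0,0.1],
  [-0.001,0.0007,0.02,0,0,0,0.1],
  [-0.001,0.0007,0.05,0,0,0,0.1],
  [-0.001,0.0007,0.08,0,0,0,-0.5],
  [-0.001,0.0007,0.09,0,0,0,-1],
])

```text
time_s: 46.35
ee_pos: [0.5907, 0.1354, 0.1473]
eef_rot: [3.13, 0.02, 2.53]
force: [0.4, 0.2, 0.1]
grip_width: 0.0416
```

```bash
python3 barq.py; python3 -c "
from hung import *
o=ctrl.get_obs(); print(o['ee_pos'],o['eef_rot'],turn_to(2.534))
for n in ('side','top'):
    p=shot(n);W=cloud(p).reshape(-1,3);L=loc(W[np.isfinite(W[:,0])],OR[n])
    m=(L[:,0]<-.09)&(L[:,0]>-.135)&(abs(L[:,1])<.014)&(L[:,2]>.04)&(L[:,2]<.125); print(n,m.sum(),np.percentile(L[m],[3,50,97],axis=0).round(4).tolist() if m.sum() else '')
p=shot('side'); cv2.imwrite('pics/t20.png',cv2.resize(p['image'][:,:,::-1][180:360,220:400],None,fx=4,fy=3.3,interpolation=cv2.INTER_CUBIC))"
```

```text
top cross bar 108 x -0.0756 z [0.0924 0.0969 0.1006] q~ 0.124
   side -1 nan 0
   side 1 0.0969 108
side cross bar 295 x -0.0736 z [0.0939 0.0977 0.1001] q~ 0.13
   side -1 0.0975 162
   side 1 0.0978 133
[0.5902003  0.13521648 0.14476848] [3.13122669 0.01885259 2.52994925] [0.0023 0.0214 0.004 ]
side 97 [[-0.123, -0.0105, 0.089], [-0.1069, -0.0015, 0.0957], [-0.0913, 0.01, 0.0987]]
top 0
  return _methods._mean(a, axis=axis, dtype=dtype,
  ret = ret.dtype.type(ret / rcount)
```

View pics/t20.png

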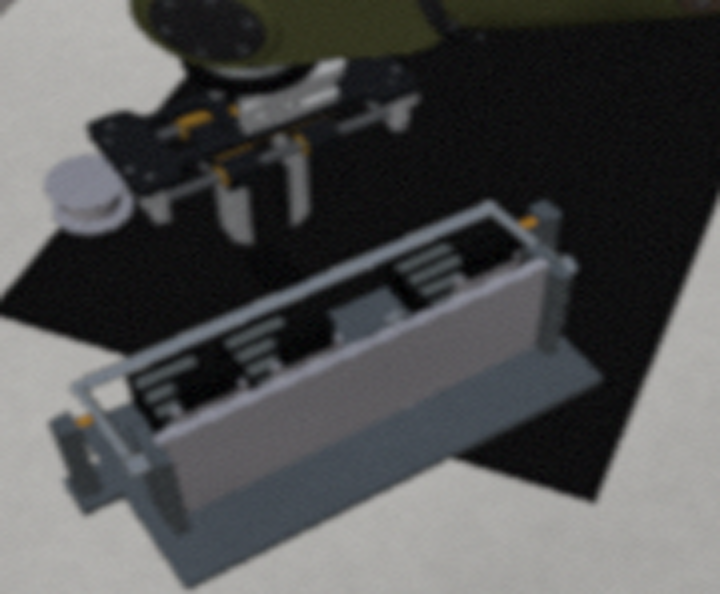

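Emit:
servo_tool([
  [0.0016,-0.0011,0,0.002,0.021,0.004,-1],
  [0.0016,-0.0011,-0.01,0.002,0.021,0.004,-1],
  [0.0016,-0.0011,-0.02,0.002,0.021,0.004,-1],
  [0.0016,-0.0011,-0.028,0.002,0.021,0.004,-1],
  [0.0016,-0.0011,-0.034,0.002,0.021,0.004,-1],
  [0.0016,-0.0011,-0.038,0.002,0.021,0.004,-1],
  [0.0016,-0.0011,-0.042,0.002,0.021,0.004,-1],
  [0.0016,-0.0011,-0.044,0.002,0.021,0.004,-1],
])

```text
time_s: 47.27
ee_pos: [0.5902, 0.1338, 0.0965]
eef_rot: [-3.137, -0.004, 2.534]
force: [-0.7, -0.4, 2.4]
grip_width: 0.0005
```

Emit:
servo_tool([
  [0,0,-0.002,0,0,0,-1],
  [0,0,-0.004,0,0,0,-1],
  [0,0,-0.006,0,0,0,-1],
  [0,0,-0.008,0,0,0,-1],
  [0,0,-0.01,0,0,0,-1],
  [0,0,-0.012,0,0,0,-1],
  [0,0,-0.014,0,0,0,-1],
  [0,0,-0.015,0,0,0,-1],
])

```text
time_s: 47.93
ee_pos: [0.5904, 0.1339, 0.0822]
eef_rot: [-3.138, -0.004, 2.534]
force: [-5.6, -0.6, 15.3]
grip_width: 0.0007
```

```bash
python3 barq.py
```

```text
top cross bar 106 x -0.0731 z [0.0835 0.0866 0.09  ] q~ -0.004
   side -1 0.0857 15
   side 1 0.0874 91
side cross bar 297 x -0.0713 z [0.0846 0.0881 0.0903] q~ 0.007
   side -1 0.0881 165
   side 1 0.0881 132
```

Emit:
servo_tool([
  [0,0,-0.001,0,0,0,-1],
  [0,0,-0.001,0,0,0,-1],
  [0,0,-0.001,0,0,0,-1],
  [0,0,0.005,0,0,0,-1],
  [0,0,0.03,0,0,0,-1],
  [0,0,0.07,0,0,0,-1],
  [0,0,0.11,0,0,0,-1],
  [0,0,0.15,0,0,0,-1],
])

```text
time_s: 48.7
ee_pos: [0.59, 0.1338, 0.2343]
eef_rot: [-3.137, -0.004, 2.534]
force: [0.3, 0.4, 1.0]
grip_width: 0.0004
```

Emit:
servo_tool([
  [0,-0.04,0.02,0,0,0,-1],
  [-0.02,-0.08,0.02,0,0,0,-1],
  [-0.04,-0.12,0.02,0,0,0,-1],
  [-0.06,-0.16,0.02,0,0,0,-1],
  [-0.08,-0.2,0.02,0,0,0,-1],
  [-0.1,-0.24,0.02,0,0,0,-1],
  [-0.12,-0.28,0.02,0,0,0,-1],
  [-0.14,-0.31,0.02,0,0,0,-1],
])

```text
time_s: 49.37
ee_pos: [0.457, -0.1642, 0.2546]
eef_rot: [-3.137, -0.003, 2.534]
force: [1.3, -0.3, 0.1]
grip_width: 0.0001
```

```bash
python3 barq.py; python3 -c "
from hung import *
o=ctrl.get_obs(); print(o['ee_pos'],o['joint_vel'].round(2))
for y in (.096,-.096,-.032): print(y); prof(y)
for n in ('top','side'):
    p=shot(n,'fin_'+n+'.png')
    for k in ('module1','reel','driver','pliers'):
        print(n,k,[(round(d['p'],2),round(d['at'][0]*640),round(d['at'][1]*400)) for d in cams.place_of(p,k)[:4]])
    c=(150,280,180,330) if n=='top' else (210,360,220,400)
    cv2.imwrite('pics/finz_'+n+'.png',cv2.resize(p['image'][c[0]:c[1],c[2]:c[3],::-1],None,fx=4.3,fy=4,interpolation=cv2.INTER_CUBIC))
"
```

```text
top cross bar 240 x -0.0732 z [0.0825 0.0862 0.0907] q~ -0.016
   side -1 0.0866 118
   side 1 0.086 122
side cross bar 294 x -0.0713 z [0.0849 0.088  0.0904] q~ 0.006
   side -1 0.088 164
   side 1 0.088 130
[ 0.45588836 -0.16649669  0.25479116] [ 0.1   0.02 -0.03  0.02  0.    0.1 ]
0.096
top block y [0.0731 0.0967 0.1175] z 0.067 n 137 slope dz/dy -0.043
top grip y [0.0784 0.0962 0.1126] x -0.0069 z [0.1669 0.1716] 58
side block y [0.0736 0.0925 0.1168] z 0.0676 n 162 slope dz/dy 0.012
side grip y [0.0782 0.0942 0.1128] x -0.0035 z [0.1656 0.1704] 112
-0.096
top block y [-0.1185 -0.0977 -0.0619] z 0.0675 n 138 slope dz/dy 0.004
top grip y [-0.1128 -0.0956 -0.0795] x -0.004 z [0.1665 0.1705] 60
side block y [-0.1195 -0.1042 -0.0738] z 0.0691 n 154 slope dz/dy 0.018
side grip y [-0.1132 -0.0963 -0.0793] x 0.0 z [0.1666 0.1701] 129
-0.032
top block y [-0.0565 -0.0344 -0.0115] z 0.0673 n 137 slope dz/dy -0.002
top grip y [-0.0497 -0.0321 -0.0158] x -0.0043 z [0.1668 0.1712] 59
side block y [-0.0579 -0.0401 -0.0136] z 0.0694 n 160 slope dz/dy -0.037
side grip y [-0.0497 -0.0342 -0.0161] x -0.0004 z [0.1665 0.171 ] 122
top module1 [(0.88, 223, 190), (0.67, 274, 226), (0.64, 241, 204), (0.61, 202, 199)]
top reel [(0.76, 280, 134), (0.41, 455, 252)]
top driver [(0.78, 366, 138), (0.56, 244, 225)]
top pliers [(0.62, 456, 255)]
side module1 [(0.88, 292, 295), (0.82, 265, 307), (0.62, 331, 273)]
side reel [(0.83, 239, 240)]
side driver [(0.46, 291, 189)]
side pliers [(0.57, 408, 168), (0.54, 272, 304)]
```

View pics/finz_top.png

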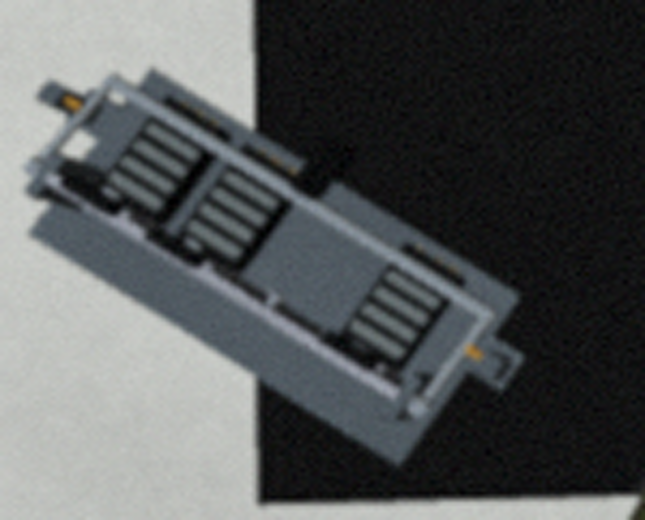

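View pics/finz_side.png

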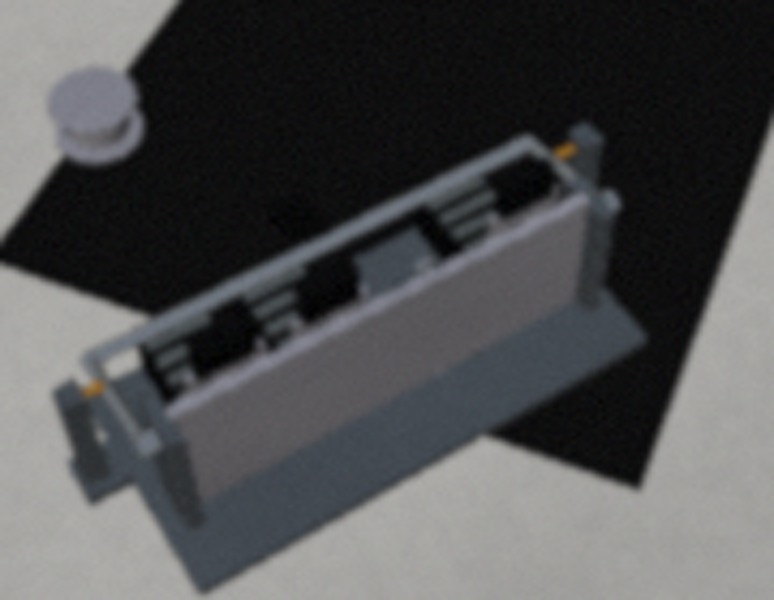

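View pics/fin_top.png

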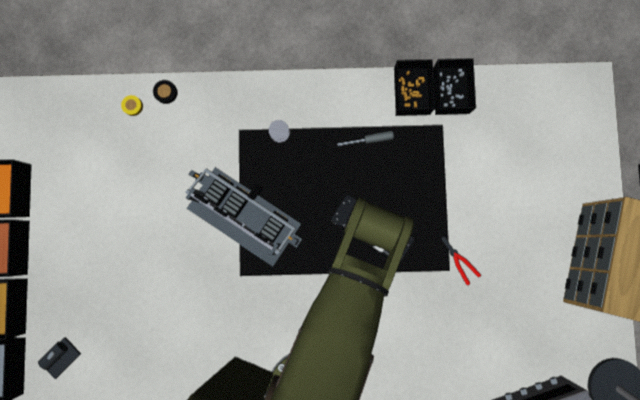

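```bash
python3 -c "
from h import *
p=shot('top');W=cloud(p)
print(np.nanpercentile(W[335:380,35:85].reshape(-1,3),[2,50,98],axis=0).round(3), np.nanmax(W[335:380,35:85,2]))
cv2.imwrite('pics/obj.png',cv2.resize(p['image'][325:390,20:100,::-1],None,fx=7,fy=7,interpolation=cv2.INTER_CUBIC))"; python3 barq.py
```

```text
[[ 0.059  0.651 -0.008]
 [ 0.129  0.698  0.001]
 [ 0.181  0.791  0.108]] 0.11961905181090686
top cross bar 241 x -0.0732 z [0.0824 0.087  0.0908] q~ -0.007
   side -1 0.0869 119
   side 1 0.0871 122
side cross bar 294 x -0.0715 z [0.0843 0.0879 0.0902] q~ 0.004
   side -1 0.0876 164
   side 1 0.0882 130
```

View pics/obj.png

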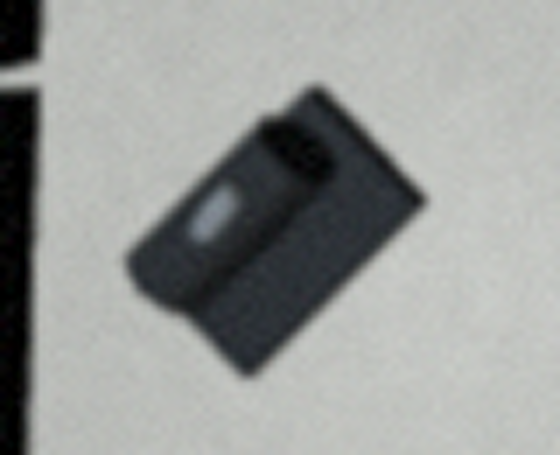

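That object is a microscope-like device, not a module. The bar reads shut and all three modules are hung, so I'm handing in.

```bash
python3 -c "
from station import hand_in
print(hand_in())"
```

```text
the job is handed in; nothing more can be done
None
```

The job is done and handed in at about 50 s. I swung the bar open behind the panel and hung the three modules that were on the bench on screws 4, 1 and 2. Then I brought the bar back over and pressed it until it snapped shut.

**Problems along the way**
- **Module on screw 4:** it hung tilted by about 0.13 rad after I let go. I straightened it by pinching its grip across the width.
- **Bar:** the first push, with the handle pinched, slipped and stopped the bar at about q = 0.13. A second press from above with closed fingers brought it to 0.

**Last checks**
- **Bar:** the cross bar reads q between about -0.02 and 0.01 in both cameras.
- **Modules:** all three sit level with their grip tops at the same height, at rack y of about 95, -96 and -33 mm. Those are within about 2 mm of their screws, which is about the camera error.
- **Lean on screw 4:** that module's grip still sits about 3 mm further forward than the other two. That is within the play behind the screw head, so I left it.
- **Bystanders:** the reel, screwdriver and pliers look unmoved.

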